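# Free a laboratory balance's transport arrest with the long T-key

## Robot

A 7-joint arm with a two-finger parallel gripper is mounted at the origin on the work surface. World frame = base frame: x ahead of the robot, y to its left, z up, the work surface at z = 0. Lengths are in m, angles in rad, forces in N, time in s.
With the tool pointing down it reaches from about 0.35 to 0.9 m from the base axis. Payload 19.9 kg.
Tool frame: the origin (TCP) lies midway between the tips of the shut fingers; the grasp point (between the pads) lies 19 mm behind it; z points along the fingers, y is the direction in which the jaws open and shut (so a half turn about z gives the same grasp; the last joint's range is limited). The gripper opens to 94 mm and grips with 3 to 60 N. Pads are 16 mm wide; open, the fingers measure 119 mm over their backs; the gripper's body (75 mm by 177 mm) begins 78 mm behind the grasp point.
Start: joints at [-1.264, 0.417, -0.01, 1.614, 0.005, 1.111, -0.053], TCP at [0.213, 0.588, 0.205] pointing down, gripper open.
Joint ranges: [-2.81, 2.81], [-0.39, 2.02], [-1.27, 1.25], [0.06, 2.57], [-1.19, 4.33], [0.19, 2], [-2.82, 2.82]. Speed limits (rad/s): [1.89, 1.89, 2.39, 2.39, 3.01, 3.01, 3.01].

## Interface

Orientations are given as a rotation vector (axis times angle).
In Python, from bench import readout, eyes, ticket gives the robot as it stands. The module is installed in compiled form; this text tells all that it offers.
- The arm moves only by the tool jog_arm, never from a script. Its argument "steps" is a list of rows, each an object of numbers: "dx", "dy", "dz": the shift along the tool's x, y, z in cm; "yaw": the turn about the tool's z in rad; "gripper": the finger opening in cm, from 0 to 9.4. In form: [{"dx": .., "dy": .., "dz": .., "yaw": .., "gripper": ..}, ...]. A call has 1 to 5 rows; each row shifts and turns the pose as measured when the row begins, along the tool's axes as they then stand; what a row does not reach is not made up. A row lasts 1/10 s, in which the tool goes at most 50 mm and 8.59 degrees, less where a joint would pass 70% of its speed; a pose out of reach is approached as far as the arm can. A call with a gripper value outside its range is refused whole. The fingers move at their own pace and stop on an object; "force" is the grip in N (left out, the last holds). Time passes only in rows, so rows that do not move let the fingers close. It gives the time, the measured TCP pose, the force and the opening at its end, in the units of the state.
- readout.sense(): the state, without advancing time (a new reading comes with each control period).
- eyes.grab_frame(name): name is "side" or "top" or "wrist"; returns a dict with "color" (384x512x3 uint8, blue, green, red), "mtx" (3x3 intrinsics, pixels), "k1" (the pictures are not rectified: a ray, as slopes to the right and down, at radius r is drawn at 1 + k1 r^2 times it, then the intrinsics apply), "extrinsics" (4x4, takes a point from camera to world coordinates); the wrist camera has in their place "T_tool_cam" (4x4, takes a point from camera to tool coordinates, whose origin is the TCP and whose axes are the flange's). Camera axes: x right, y up, looking along -z (the intrinsics and any distortion apply to the point x, -y, -z); pixel columns grow to the right and rows downward; lengths in m; the calibration is good to about 2 mm. A picture is of the moment at which its call begins: read the wrist's pose just before it. There is no depth.
- ticket.hand_in(): hands the job in, once; it reports no verdict.
The state is a dict: "time": time; "qpos": joint angles; "qd": joint speeds; "joint_torque": joint torques, N m; "ee_pos": TCP position; "eef_rot": TCP orientation; "ft_force": force on the tool from outside, world axes, zero at the start; "wrist_torque": the same for the moment, N m; "width": finger opening in m.
Only numpy, scipy, OpenCV 4.12 (cv2) and the standard library are available. Lean on these libraries where they do the work, as an engineer would, in place of code of your own. Each camera call takes 0.05 s, during which the arm holds its last target.

## Task

Free the transport arrest of the balance: take the long T-key from its stand, lower it down the deep shaft in the balance's black tower until its socket has dropped over the square stem at the bottom, and with the key turn the stem clockwise (seen from above) as far as it goes, so that the weighing pan rises. Then stand the key back upright in the empty hole of the stand, and leave the short key and the other things on the bench where they are.

Things in the scene. Friction and masses are not known exactly. Their poses are not given: they have to be found in the camera images.
- long_key: The longer of two steel T-keys, 162 mm tall, about 0.35 kg, upright in a hole of the stand. Origin: centre of its foot's underside; z points up the 14 mm thick round rod to the handle. Foot 22 mm square (31 mm over corners, sides along the key's x and y), 26 mm high, with a square socket 16 mm wide and 16 mm deep, open below.
- key_handle (a point): Middle of the long key's handle, 155 mm above the key's origin: a straight bar with flat sides, 90 mm long along the key's x, 14 mm wide (y) and 14 mm high.
- short_key: The shorter T-key, a bystander, in the other hole of the stand: 122 mm tall, round foot 30 mm in diameter, handle bar 70 mm long along its x, its middle 115 mm above the origin (centre of the foot's underside). It does not fit the stem.
- stand_hole_left (a point): Centre of the mouth of one of the two round holes in the top of the aluminium key stand, a fixed block 70 mm (its x) by 160 mm (its y), 60 mm high. Hole 36 mm in diameter, 54 mm deep, flat floor; the key may stand in it at any yaw. Hole centres 90 mm apart along the stand's y. Site axes are the stand's, z up.
- stand_hole_right (a point): The same for the other hole. Which key stands in which hole varies.
- shaft_mouth (a point): Centre of the round mouth of the shaft, in the flat top of the balance's black tower (90 x 90 mm, 110 mm high, fixed to the bench). The bore is 36 mm in diameter, with a thin bright ring round it, and runs straight down to the bench. z up; y points towards the balance's white body and pan.
- stem_top (a point): Middle of the top of the steel stem on the shaft's axis, 76 mm below the mouth. Blunt pyramid tip, 9 mm square on top and 4 mm high, then 14 mm square. The angle of its flats varies, is not reported (this point has the balance's axes) and must be felt for: at a wrong yaw the key's foot stops 2 mm below this point; within 5 degrees of a right one (every 90) it drops to 16 mm below.
- pan_place (a point): Middle of the top of the steel weighing pan while arrested (150 mm by 190 mm, beside the tower, 71 mm above the bench). This point stays; the pan itself rises from it by 8 mm as the stem is turned to its free stop, and stays up.
- stem (a joint): How far the stem has been turned clockwise seen from above: 0 = arrested (start, a stop), 1.25 rad (72 degrees) = free (a stop). It does not tell the angle of the flats. Dry friction of about 0.08 N m holds it where it is left; the key has about 0.15 rad of play on it either way.
- weight: A bystander: steel calibration weight with a knob, 38 mm in diameter, 62 mm high, beside the tower. Origin: centre of its underside.
- big_weight: A bystander: brass calibration weight, 52 mm in diameter, 80 mm high. Origin: centre of its underside.
- jar: A bystander: closed white plastic jar, 84 mm in diameter, 110 mm high. Origin: centre of its underside.
- amber_bottle: A bystander: small amber glass bottle, 60 mm in diameter, 120 mm high. Origin: centre of its underside.
- dish: A bystander: shallow glass dish, 90 mm in diameter, 14 mm high, beyond the stand. Origin: centre of its underside.
- spatula: A bystander: steel laboratory spoon, 180 mm long, lying before the stand. Origin: under its middle.

How it is judged:
By the outcome, as a careful person would: the job done as asked, in the order asked, and still so for the second after the job is handed in, with the robot touching nothing.
It also fails if it takes over 64 s, if anything falls off the work surface, if the arm or the gripper's body presses on something with over 40 N, if the wrist force passes 120 N, or if a joint passes its speed limit or range.

## Working session

There is one attempt and no reset: what is moved stays moved. The work goes in short steps, Python scripts to look and compute and a tool call to move; the robot and the scene stay as the last step left them, time stands still between calls to the robot, and variables do not carry over. Pictures are saved under pics/ and viewed, and the job is handed in when it is done.

Besides the shell and the picture viewer there is one more tool, called after "Emit:" as name(argument=value, ...) on one line, values as JSON. jog_arm: Moves the arm, as the interface text tells. Its arguments: {"type":"object","properties":{"steps":{"type":"array"},"force":{"type":"number"}},"required":["steps"]}

```bash
mkdir -p pics; ls; python3 - <<'E'
from bench import readout, eyes
import cv2
s=readout.sense(); print({k:(v if not hasattr(v,'round') else v) for k,v in s.items()})
for n in ["side","top","wrist"]:
    f=eyes.grab_frame(n); cv2.imwrite(f"pics/{n}0.png",f["color"])
    print(n,f["mtx"],f["k1"],f.get("extrinsics"),f.get("T_tool_cam"))
E
```

```text
pics
{'time': 0.0, 'qpos': array([-1.2645024 ,  0.41795294, -0.01031292,  1.61419147,  0.00469305,
        1.11071939, -0.05298083]), 'qd': array([ 1.11558483e-03,  8.61590589e-04,  3.31560992e-04,  1.46275203e-05,
       -3.55306555e-04,  6.63805613e-04,  1.06193419e-03]), 'joint_torque': array([ 9.36454817e-04, -8.51257753e+01,  6.39257804e-01, -4.25984144e+01,
       -4.88830218e-02,  1.87495037e-02,  1.22603969e-04]), 'ee_pos': array([0.21288628, 0.58720621, 0.20483111]), 'eef_rot': array([-5.43489097e-01, -3.09408771e+00,  1.94763735e-03]), 'ft_force': array([-0.42869736, -1.21790405, -0.50196715]), 'wrist_torque': array([0.03052326, 0.04234395, 0.03016563]), 'width': 0.09447665970673244}
side [[381.87726737   0.         261.612425  ]
 [  0.         381.87726737 190.12538479]
 [  0.           0.           1.        ]] -0.0068185296116648 [[ 0.92535747  0.19515202 -0.32500654  0.20726208]
 [-0.37847377  0.52466542 -0.76255085 -0.85926031]
 [ 0.02170636  0.82863858  0.55936298  0.69383471]
 [ 0.          0.          0.          1.        ]] None
top [[359.36011736   0.         256.84932876]
 [  0.         359.36011736 197.90374122]
 [  0.           0.           1.        ]] -0.03351401716675957 [[-0.02279404  0.99783741 -0.06165169  0.48926637]
 [-0.99955454 -0.02155808  0.02063895 -0.06715237]
 [ 0.01926523  0.06209467  0.99788431  1.08393943]
 [ 0.          0.          0.          1.        ]] None
wrist [[296.77156356   0.         259.15842735]
 [  0.         296.77156356 188.98791053]
 [  0.           0.           1.        ]] -0.07430852898942654 None [[ 2.20633543e-04  9.67511354e-01  2.52827475e-01  7.33616429e-02]
 [ 9.99999325e-01  7.49489723e-05 -1.15947594e-03  1.43610857e-03]
 [-1.14075530e-03  2.52827560e-01 -9.67510684e-01 -1.79658009e-01]
 [ 0.00000000e+00  0.00000000e+00  0.00000000e+00  1.00000000e+00]]
```

View pics/side0.png

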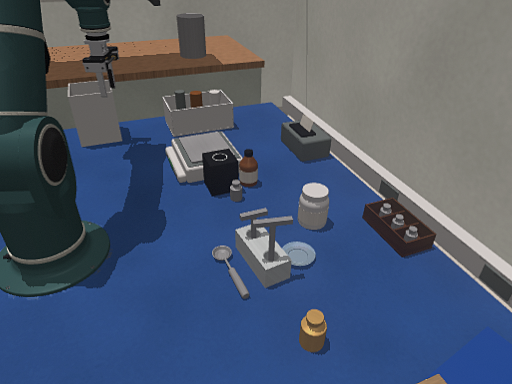

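View pics/top0.png

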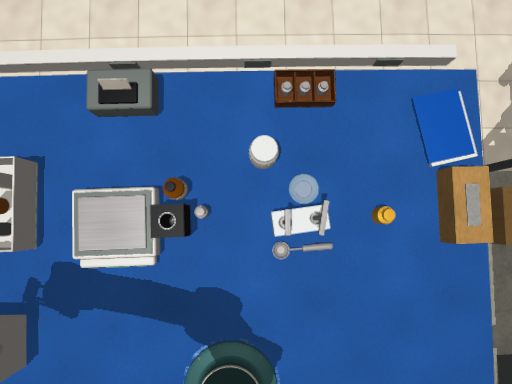

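View pics/wrist0.png

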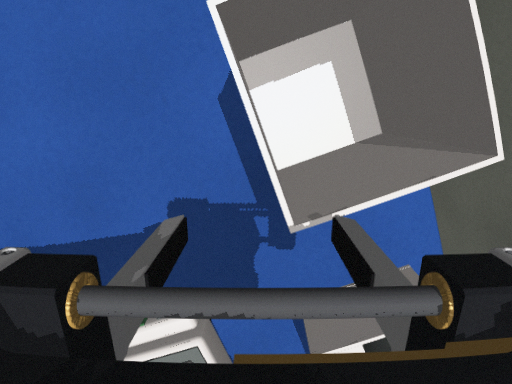

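The long key is the right-hand one in the top view (handle near 323,218), and the short key is at about 288,222. The shaft mouth is at about 167,220. Next I'll zoom in and triangulate.

```bash
cat > h.py <<'E'
import numpy as np, cv2
from bench import readout, eyes
from scipy.spatial.transform import Rotation as R
def ray(f,u,v,T=None):
    K=f["mtx"]; d=np.array([(u-K[0,2])/K[0,0],(v-K[1,2])/K[1,1]])
    x=d.copy()
    for _ in range(20): x=d/(1+f["k1"]*(x@x))
    T=f["extrinsics"] if T is None else T
    return T[:3,3], T[:3,:3]@np.array([x[0],-x[1],-1.])
def onz(f,u,v,z,T=None):
    o,d=ray(f,u,v,T); return o+d*(z-o[2])/d[2]
def proj(f,p,T=None):
    T=f["extrinsics"] if T is None else T
    c=T[:3,:3].T@(np.asarray(p)-T[:3,3]); x=np.array([c[0],-c[1]])/-c[2]
    x=x*(1+f["k1"]*(x@x)); K=f["mtx"]
    return x*[K[0,0],K[1,1]]+K[:2,2]
def toolT():
    s=readout.sense(); T=np.eye(4);T[:3,:3]=R.from_rotvec(s["eef_rot"]).as_matrix();T[:3,3]=s["ee_pos"];return T,s
def wrist():
    T,s=toolT(); f=eyes.grab_frame("wrist"); return f,T@f["T_tool_cam"],s
E
python3 - <<'E'
from h import *
a=cv2.imread("pics/top0.png"); cv2.imwrite("pics/topc.png",cv2.resize(a[190:270,150:350],None,fx=4,fy=4,interpolation=cv2.INTER_CUBIC))
a=cv2.imread("pics/side0.png"); cv2.imwrite("pics/sidec.png",cv2.resize(a[140:290,190:310],None,fx=4,fy=4,interpolation=cv2.INTER_CUBIC))
E
```

```text
(no output)
```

View pics/topc.png

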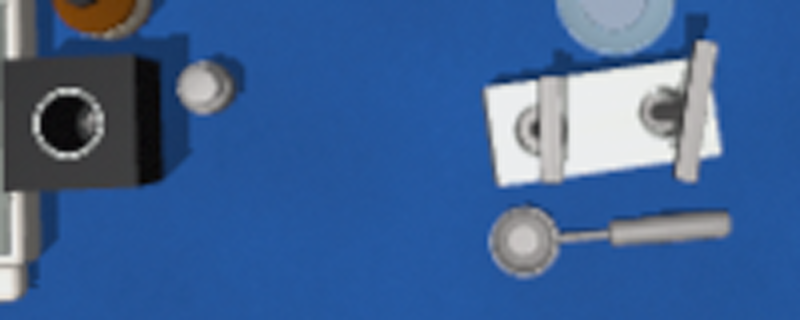

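View pics/sidec.png

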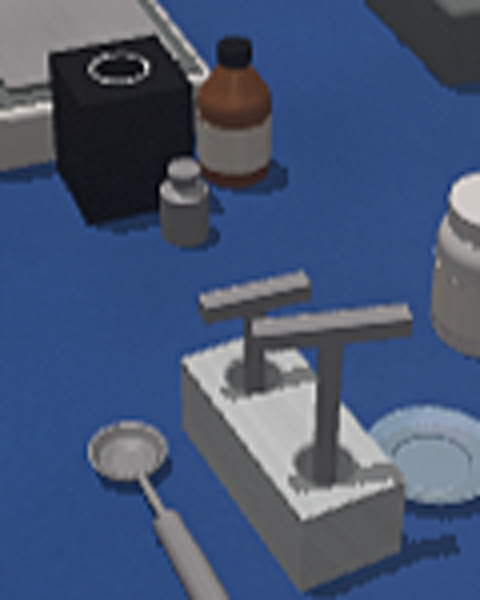

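```bash
python3 - <<'E'
from h import *
f=eyes.grab_frame("top"); s=eyes.grab_frame("side")
c=lambda x,y:(150+(x+.5)/4-.5,190+(y+.5)/4-.5)
for n,x,y,z in [("h1",705,42,.168),("h2",686,181,.168),("hm",696,111,.168),("holeL",664,110,.06),("ring",68,123,.11),("short h",552,129,.128),("holeS",537,130,.06),("wt knob",206,85,.06)]:
    print(n,onz(f,*c(x,y),z).round(4))
c=lambda x,y:(190+(x+.5)/4-.5,140+(y+.5)/4-.5)
for n,x,y,z in [("h1",254,325,.168),("h2",411,310,.168),("hm",332,318,.168),("ring",119,67,.11),("holeL",326,466,.06),("short h",252,291,.128)]:
    print(n,onz(s,*c(x,y),z).round(4))
E
```

```text
h1 [ 0.5363 -0.2631  0.168 ]
h2 [ 0.4479 -0.2479  0.168 ]
hm [ 0.4923 -0.2558  0.168 ]
holeL [ 0.4939 -0.255   0.06  ]
ring [0.494  0.1575 0.11  ]
short h [ 0.4827 -0.1673  0.128 ]
holeS [ 0.4818 -0.1637  0.06  ]
wt knob [0.519  0.0709 0.06  ]
h1 [ 0.4496 -0.2477  0.168 ]
h2 [ 0.5364 -0.2662  0.168 ]
hm [ 0.4922 -0.2572  0.168 ]
ring [0.494  0.1575 0.11  ]
holeL [ 0.491  -0.2612  0.06  ]
short h [ 0.4788 -0.1699  0.128 ]
```

```bash
cat >> h.py <<'E'
def go(target,az=None):
    T,s=toolT(); d=T[:3,:3].T@(np.array(target)-T[:3,3])*100
    A=np.arctan2(T[1,0],T[0,0])
    print("t",s["time"],"tcp",s["ee_pos"].round(4),"az",round(np.degrees(A),2),"zaxis",T[:3,2].round(4),"w",round(s["width"],4),"F",s["ft_force"].round(1),"M",s["wrist_torque"].round(2),"q",s["qpos"].round(2))
    print("tool cm",d.round(2))
    if az is not None: print("yaw",round(-((np.radians(az)-A+np.pi)%(2*np.pi)-np.pi),3))
E
python3 -c "
from h import *
go([.4922,-.2565,.28],169.4)"
```

```text
t 0.25 tcp [0.213  0.5874 0.2052] az 160.07 zaxis [-1.e-04 -6.e-04 -1.e+00] w 0.0939 F [ 0.4 -0.4 -0.1] M [ 0.05 -0.01 -0.02] q [-1.26  0.42 -0.01  1.61  0.    1.11 -0.05]
tool cm [-55.02 -69.82  -7.44]
yaw -0.163
```

Emit:
jog_arm(steps=[{"dz": -4,"yaw": -0.11},{"dz": -4,"yaw": -0.05}], force=40)

```text
$.steps[0]: bad value
```

```bash
python3 -c "
from h import *
go([.4922,-.2565,.28],169.4)"
```

```text
t 0.25 tcp [0.213  0.5874 0.2052] az 160.07 zaxis [-1.e-04 -6.e-04 -1.e+00] w 0.0939 F [ 0.4 -0.4 -0.1] M [ 0.05 -0.01 -0.02] q [-1.26  0.42 -0.01  1.61  0.    1.11 -0.05]
tool cm [-55.02 -69.82  -7.44]
yaw -0.163
```

Emit:
jog_arm(steps=[{"dx": 0,"dy": 0,"dz": -4,"yaw": -0.11,"gripper": 9.4},{"dx": 0,"dy": 0,"dz": -4,"yaw": -0.07,"gripper": 9.4}], force=40)

```text
time: 0.45
ee_pos: [0.2121, 0.5852, 0.2817]
eef_rot: [-0.256, -3.129, 0.016]
ft_force: [0.2, -0.7, -0.3]
width: 0.0939
```

```bash
python3 -c "
from h import *
go([.4922,-.2565,.28],169.4)"
```

```text
t 0.45 tcp [0.2121 0.5852 0.2817] az 170.65 zaxis [-0.0029 -0.0097 -0.9999] w 0.0939 F [ 0.2 -0.7 -0.3] M [ 0.01  0.03 -0.03] q [-1.24  0.36 -0.04  1.52  0.02  1.27  0.12]
tool cm [-41.31 -78.49   0.91]
yaw 0.022
```

Emit:
jog_arm(steps=[{"dx": -2.3,"dy": -4.3,"dz": 0,"yaw": 0,"gripper": 9.4},{"dx": -2.3,"dy": -4.3,"dz": 0,"yaw": 0,"gripper": 9.4},{"dx": -2.3,"dy": -4.3,"dz": 0,"yaw": 0,"gripper": 9.4},{"dx": -2.3,"dy": -4.3,"dz": 0,"yaw": 0,"gripper": 9.4},{"dx": -2.3,"dy": -4.3,"dz": 0,"yaw": 0,"gripper": 9.4}])

```text
time: 0.95
ee_pos: [0.2912, 0.3542, 0.2868]
eef_rot: [-0.239, -3.131, 0.002]
ft_force: [1.9, -0.2, -0.2]
width: 0.0939
```

```bash
python3 -c "
from h import *
go([.4922,-.2565,.28],169.4)"
```

```text
t 0.95 tcp [0.2912 0.3542 0.2868] az 171.28 zaxis [-0.0015 -0.0011 -1.    ] w 0.0939 F [ 1.9 -0.2 -0.2] M [ 0.03 -0.02 -0.03] q [-1.01  0.04  0.06  1.9  -0.    1.2   0.47]
tool cm [-29.12 -57.31   0.71]
yaw 0.033
```

Emit:
jog_arm(steps=[{"dx": -2.4,"dy": -4.3,"dz": 0,"yaw": 0.01,"gripper": 9.4},{"dx": -2.4,"dy": -4.3,"dz": 0,"yaw": 0.01,"gripper": 9.4},{"dx": -2.4,"dy": -4.3,"dz": 0,"yaw": 0,"gripper": 9.4},{"dx": -2.4,"dy": -4.3,"dz": 0,"yaw": 0,"gripper": 9.4},{"dx": -2.4,"dy": -4.3,"dz": 0,"yaw": 0,"gripper": 9.4}])

```text
time: 1.45
ee_pos: [0.3729, 0.1179, 0.2872]
eef_rot: [-0.271, -3.129, -0.003]
ft_force: [1.3, 0.8, 0.3]
width: 0.0939
```

Emit:
jog_arm(steps=[{"dx": -2.4,"dy": -4.3,"dz": 0,"yaw": 0.01,"gripper": 9.4},{"dx": -2.4,"dy": -4.3,"dz": 0,"yaw": 0,"gripper": 9.4},{"dx": -2.4,"dy": -4.3,"dz": 0,"yaw": 0,"gripper": 9.4},{"dx": -2.4,"dy": -4.3,"dz": 0,"yaw": 0,"gripper": 9.4},{"dx": -2.0,"dy": -4.3,"dz": 0,"yaw": 0,"gripper": 9.4}])

```text
time: 1.95
ee_pos: [0.4477, -0.12, 0.288]
eef_rot: [0.285, 3.125, 0.008]
ft_force: [0.6, 0.6, -0.7]
width: 0.0944
```

```bash
python3 -c "
from h import *
go([.4922,-.2565,.28],169.4)"
```

```text
t 1.95 tcp [ 0.4477 -0.12    0.288 ] az 169.56 zaxis [ 0.0043  0.0048 -1.    ] w 0.0944 F [ 0.6  0.6 -0.7] M [ 0.07 -0.04  0.04] q [-0.49  0.04  0.72  1.91 -0.03  1.2   1.63]
tool cm [ -6.85 -12.62   0.76]
yaw 0.003
```

Emit:
jog_arm(steps=[{"dx": -2.3,"dy": -4.2,"dz": 0,"yaw": 0,"gripper": 9.4},{"dx": -2.3,"dy": -4.2,"dz": 0,"yaw": 0,"gripper": 9.4},{"dx": -1.8,"dy": -3.3,"dz": 0,"yaw": 0,"gripper": 9.4},{"dx": 0,"dy": 0,"dz": 0,"yaw": 0,"gripper": 9.4}])

```text
time: 2.35
ee_pos: [0.49, -0.2576, 0.2879]
eef_rot: [0.291, 3.123, 0.003]
ft_force: [-0.8, 1.0, -0.6]
width: 0.0937
```

```bash
python3 -c "
from h import *
go([.4922,-.2565,.28],169.4)
f,T,s=wrist(); cv2.imwrite('pics/w1.png',f['color'])
for d in (-.045,0,.045):
  print(proj(f,[.4922+d*.983,-.2565-d*.184,.168],T))
"
```

```text
t 2.35 tcp [ 0.49   -0.2576  0.2879] az 169.35 zaxis [ 0.0057  0.0017 -1.    ] w 0.0937 F [-0.8  1.  -0.6] M [ 0.01  0.07 -0.  ] q [-0.24  0.28  0.82  1.71 -0.22  1.24  2.02]
tool cm [-0.2   0.15  0.79]
yaw -0.001
[258.52297856 141.91647362]
[258.56812327 185.40149456]
[258.61171518 225.77205006]
```

View pics/w1.png

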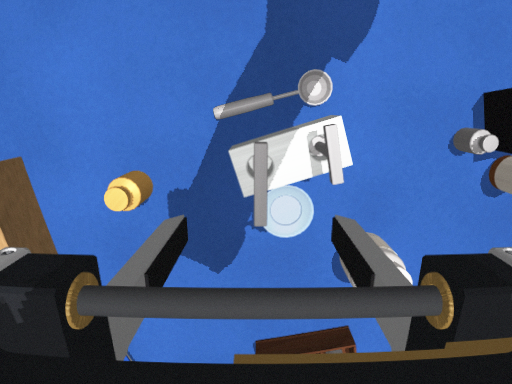

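The wrist view shows the long handle running from (260,143) to (260,227), about 2 px right of my prediction. I'll shift slightly and descend.

Emit:
jog_arm(steps=[{"dx": -0.2,"dy": 0.35,"dz": 4,"yaw": 0,"gripper": 9.4},{"dx": 0,"dy": 0,"dz": 4,"yaw": 0,"gripper": 9.4},{"dx": 0,"dy": 0,"dz": 3,"yaw": 0,"gripper": 6},{"dx": 0,"dy": 0,"dz": 1,"yaw": 0,"gripper": 6}])

```text
time: 2.8
ee_pos: [0.4944, -0.2487, 0.166]
eef_rot: [0.285, 3.119, 0.008]
ft_force: [0.6, 0.4, 0.4]
width: 0.0817
```

```bash
python3 -c "
from h import *
f,T,s=wrist(); cv2.imwrite('pics/w2.png',f['color'])
go([.4922,-.2565,.142],169.4)
for d in (-.045,0,.045):
  print(proj(f,[.4922+d*.983,-.2565-d*.184,.168],T), proj(f,(T@np.linalg.inv(f['T_tool_cam'])@[0,0,-.026,1])[:3],T))
"
```

```text
t 2.85 tcp [ 0.4944 -0.2487  0.1658] az 169.58 zaxis [ 0.0095  0.004  -0.9999] w 0.0774 F [-1.5  1.1 -1.9] M [0.04 0.03 0.02] q [-0.18  0.41  0.76  1.86 -0.34  1.    2.11]
tool cm [ 0.09 -0.82  2.38]
yaw 0.003
[243.30808456 158.5645076 ] [256.31455989 245.41688245]
[244.06243263 228.15998514] [256.31455989 245.41688245]
[244.82673712 288.89336895] [256.31455989 245.41688245]
```

View pics/w2.png

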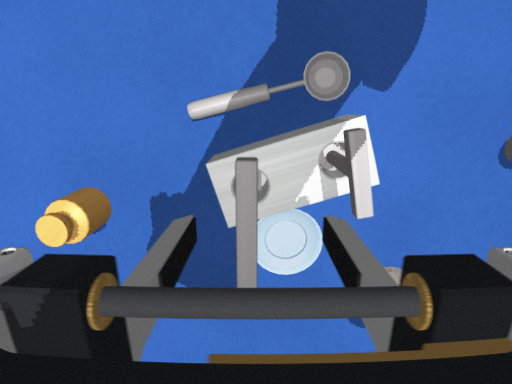

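Emit:
jog_arm(steps=[{"dx": 0,"dy": -0.65,"dz": 1,"yaw": 0,"gripper": 6},{"dx": 0,"dy": 0,"dz": 0.7,"yaw": 0,"gripper": 6},{"dx": 0,"dy": 0,"dz": 0.3,"yaw": 0,"gripper": 6},{"dx": 0,"dy": 0,"dz": 0,"yaw": 0,"gripper": 6}])

```text
time: 3.25
ee_pos: [0.4951, -0.2551, 0.1479]
eef_rot: [0.282, 3.115, 0.008]
ft_force: [-0.4, 0.7, 0.2]
width: 0.0602
```

```bash
python3 -c "
from h import *
f,T,s=wrist(); cv2.imwrite('pics/w3.png',f['color'])
go([.4925,-.2547,.142],169.4)
for d in (-.045,0,.045):
  print(proj(f,[.4925+d*.983,-.2547-d*.184,.168],T))
"
```

```text
t 3.3 tcp [ 0.4952 -0.2551  0.1481] az 169.67 zaxis [ 0.0142  0.0036 -0.9999] w 0.0601 F [-0.6  0.3  0.8] M [-0.01  0.   -0.05] q [-0.16  0.44  0.74  1.87 -0.37  0.96  2.14]
tool cm [ 0.28 -0.01  0.61]
yaw 0.005
[256.74184261 160.70304339]
[256.52921999 237.30307852]
[256.36745735 302.86975983]
```

View pics/w3.png

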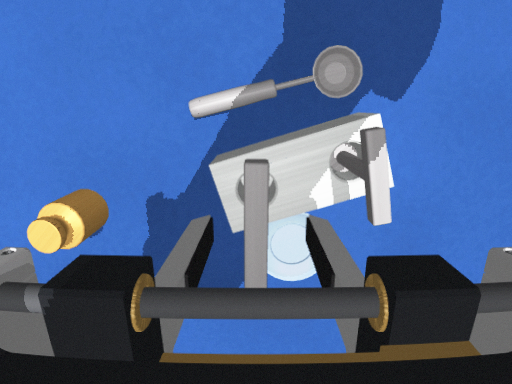

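Emit:
jog_arm(steps=[{"dx": 0.2,"dy": 0,"dz": 0.5,"yaw": 0,"gripper": 5},{"dx": 0.1,"dy": 0,"dz": 0,"yaw": 0,"gripper": 3},{"dx": 0,"dy": 0,"dz": 0,"yaw": 0,"gripper": 2},{"dx": 0,"dy": 0,"dz": 0,"yaw": 0,"gripper": 1},{"dx": 0,"dy": 0,"dz": 0,"yaw": 0,"gripper": 1}], force=50)

```text
time: 3.8
ee_pos: [0.4926, -0.2547, 0.1439]
eef_rot: [0.281, 3.113, 0.007]
ft_force: [0.3, -0.4, -0.3]
width: 0.0235
```

Emit:
jog_arm(steps=[{"dx": 0,"dy": 0,"dz": 0,"yaw": 0,"gripper": 1},{"dx": 0,"dy": 0,"dz": 0,"yaw": 0,"gripper": 1},{"dx": 0,"dy": 0,"dz": 0,"yaw": 0,"gripper": 1}])

```text
time: 4.1
ee_pos: [0.4926, -0.2546, 0.1439]
eef_rot: [0.281, 3.113, 0.007]
ft_force: [0.4, -1.0, 0.6]
width: 0.0137
```

```bash
python3 -c "
from h import *
f,T,s=wrist(); cv2.imwrite('pics/w4.png',f['color'])
go([.4925,-.2547,.142],169.4)
"
```

```text
t 4.15 tcp [ 0.4926 -0.2546  0.1439] az 169.68 zaxis [ 0.0159  0.0033 -0.9999] w 0.0134 F [-0.6 -0.  -1.2] M [ 0.02 -0.01  0.01] q [-0.16  0.44  0.74  1.88 -0.37  0.95  2.15]
tool cm [ 0.01 -0.01  0.19]
yaw 0.005
```

View pics/w4.png

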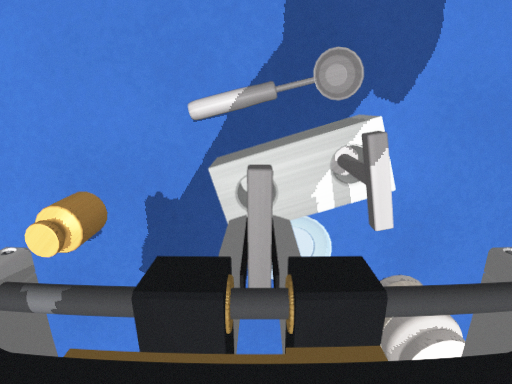

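Emit:
jog_arm(steps=[{"dx": 0,"dy": 0,"dz": -1,"yaw": 0,"gripper": 1},{"dx": 0,"dy": 0,"dz": -2,"yaw": 0,"gripper": 1},{"dx": 0,"dy": 0,"dz": -2,"yaw": 0,"gripper": 1}])

```text
time: 4.45
ee_pos: [0.4901, -0.2543, 0.1938]
eef_rot: [0.283, 3.119, 0.008]
ft_force: [0.9, -0.2, -3.9]
width: 0.0135
```

```bash
python3 -c "
from h import *
go([.4925,-.2547,.29],169.68)
"
```

```text
t 4.45 tcp [ 0.4901 -0.2543  0.1938] az 169.65 zaxis [ 0.0106  0.0041 -0.9999] w 0.0135 F [ 0.9 -0.2 -3.9] M [-0.27 -0.16 -0.02] q [-0.19  0.37  0.78  1.84 -0.31  1.05  2.1 ]
tool cm [-0.33  0.06 -9.61]
yaw -0.001
```

Emit:
jog_arm(steps=[{"dx": 0,"dy": 0,"dz": -3,"yaw": 0,"gripper": 1},{"dx": 0,"dy": 0,"dz": -3,"yaw": 0,"gripper": 1},{"dx": 0,"dy": 0,"dz": -3,"yaw": 0,"gripper": 1},{"dx": 0,"dy": 2,"dz": -1,"yaw": 0,"gripper": 1},{"dx": 0,"dy": 4,"dz": 0,"yaw": 0,"gripper": 1}])

```text
time: 4.95
ee_pos: [0.4975, -0.2001, 0.3031]
eef_rot: [0.298, 3.115, 0.004]
ft_force: [0.0, -0.2, -4.4]
width: 0.0133
```

```bash
python3 -c "
from h import *
go([.494,.1575,.29],169.68)
f,T,s=wrist(); cv2.imwrite('pics/w5.png',f['color'])
"
```

```text
t 4.95 tcp [ 0.4975 -0.2001  0.3031] az 169.08 zaxis [ 0.0124  0.0015 -0.9999] w 0.0133 F [ 0.  -0.2 -4.4] M [ 0.07 -0.08  0.01] q [-0.36  0.22  0.81  1.74 -0.17  1.25  1.87]
tool cm [ 7.13 35.04  1.36]
yaw -0.011
```

View pics/w5.png

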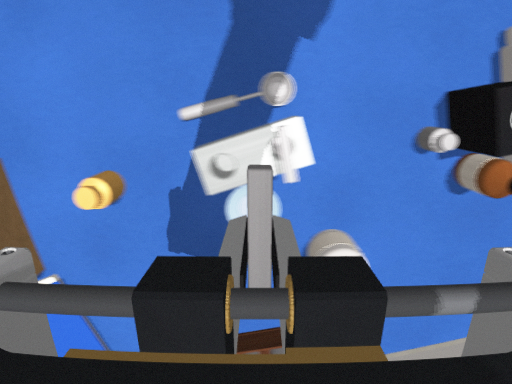

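Emit:
jog_arm(steps=[{"dx": 0.7,"dy": 3.5,"dz": 0,"yaw": 0,"gripper": 1},{"dx": 0.7,"dy": 3.5,"dz": 0,"yaw": 0,"gripper": 1},{"dx": 0.7,"dy": 3.5,"dz": 0,"yaw": 0,"gripper": 1},{"dx": 0.7,"dy": 3.5,"dz": 0,"yaw": 0,"gripper": 1},{"dx": 0.7,"dy": 3.5,"dz": 0,"yaw": 0,"gripper": 1}])

```text
time: 5.5
ee_pos: [0.4953, -0.0105, 0.3057]
eef_rot: [0.295, 3.115, 0.008]
ft_force: [0.7, 0.6, -4.2]
width: 0.0135
```

```bash
python3 -c "
from h import *
go([.494,.1575,.29],169.68)
"
```

```text
t 5.5 tcp [ 0.4953 -0.0105  0.3057] az 169.19 zaxis [ 0.0128  0.0036 -0.9999] w 0.0135 F [ 0.7  0.6 -4.2] M [ 0.01 -0.03 -0.01] q [-0.68  0.1   0.69  1.82 -0.07  1.23  1.42]
tool cm [ 3.3  16.47  1.63]
yaw -0.009
```

Emit:
jog_arm(steps=[{"dx": 0.7,"dy": 3.5,"dz": 0,"yaw": 0,"gripper": 1},{"dx": 0.7,"dy": 3.5,"dz": 0,"yaw": 0,"gripper": 1},{"dx": 0.7,"dy": 3.5,"dz": 0,"yaw": 0,"gripper": 1},{"dx": 0.5,"dy": 2.5,"dz": 0,"yaw": 0,"gripper": 1},{"dx": 0,"dy": 1,"dz": 0,"yaw": 0,"gripper": 1}])

```text
time: 6.0
ee_pos: [0.4932, 0.1402, 0.3085]
eef_rot: [0.29, 3.116, 0.009]
ft_force: [0.2, -0.0, -4.3]
width: 0.0136
```

```bash
python3 -c "
from h import *
f,T,s=wrist(); cv2.imwrite('pics/w6.png',f['color'])
go([.494,.1575,.29],169.68)
for n in ('top','side'):
  f=eyes.grab_frame(n); cv2.imwrite('pics/%s6.png'%n,f['color'])
a=cv2.imread('pics/side6.png')[100:240,150:310]; cv2.imwrite('pics/s6c.png',cv2.resize(a,None,fx=4,fy=4,interpolation=cv2.INTER_CUBIC))
go([.494,.1575,.29],169.68)
"
```

```text
t 6.05 tcp [0.4936 0.1409 0.3084] az 169.41 zaxis [ 0.0127  0.0047 -0.9999] w 0.0136 F [-0.3  1.8 -4.1] M [ 0.11  0.09 -0.02] q [-0.85  0.13  0.57  1.78 -0.07  1.24  1.12]
tool cm [0.28 1.63 1.85]
yaw -0.005
t 6.15 tcp [0.4939 0.1374 0.3084] az 169.23 zaxis [ 0.0129  0.004  -0.9999] w 0.0135 F [-0.3 -1.8 -4.5] M [-0.1  -0.02 -0.05] q [-0.85  0.13  0.57  1.78 -0.07  1.24  1.13]
tool cm [0.38 1.97 1.85]
yaw -0.008
```

View pics/w6.png

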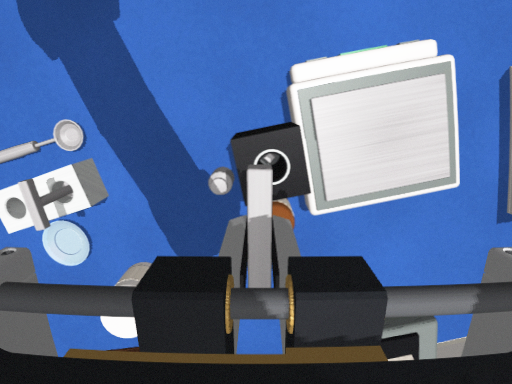

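View pics/s6c.png

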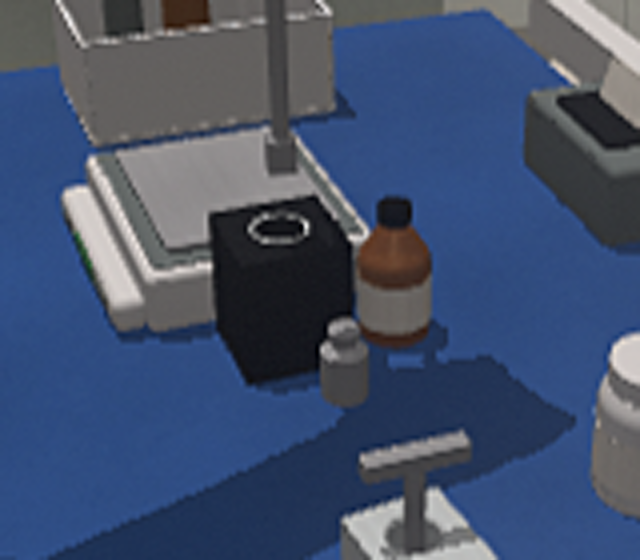

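View pics/top6.png

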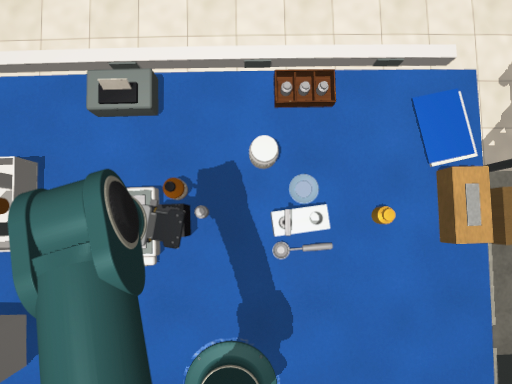

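Holding the key above the tower: the foot is at side-crop (281,155), the ring at (279,229), and the ring in the wrist view at (271,166). I'll move over the mouth and compare foot and ring within one picture.

Emit:
jog_arm(steps=[{"dx": 0.2,"dy": 1.0,"dz": 1.0,"yaw": 0,"gripper": 1},{"dx": 0.1,"dy": 0.8,"dz": 1.0,"yaw": 0,"gripper": 1},{"dx": 0,"dy": 0,"dz": 1.0,"yaw": 0,"gripper": 1},{"dx": 0,"dy": 0,"dz": 0.2,"yaw": 0,"gripper": 1},{"dx": 0,"dy": 0,"dz": 0,"yaw": 0,"gripper": 1}])

```text
time: 6.65
ee_pos: [0.4948, 0.1531, 0.2731]
eef_rot: [0.302, 3.115, 0.006]
ft_force: [0.9, -0.2, -3.1]
width: 0.0131
```

```bash
python3 -c "
from h import *
f,T,s=wrist(); cv2.imwrite('pics/w7.png',f['color'])
go([.494,.1575,.26],169.68)
f=eyes.grab_frame('side'); cv2.imwrite('pics/s7.png',f['color'])
a=f['color'][110:200,190:260]; cv2.imwrite('pics/s7c.png',cv2.resize(a,None,fx=6,fy=6,interpolation=cv2.INTER_CUBIC))
a=cv2.imread('pics/w7.png')[110:240,200:340]; cv2.imwrite('pics/w7c.png',cv2.resize(a,None,fx=4,fy=4,interpolation=cv2.INTER_CUBIC))
go([.494,.1575,.26],169.68)
"
```

```text
t 6.7 tcp [0.4948 0.153  0.2732] az 168.91 zaxis [ 0.0119  0.0027 -0.9999] w 0.0136 F [-0.5  0.4 -4.4] M [-0.03  0.01  0.03] q [-0.85  0.17  0.56  1.82 -0.1   1.17  1.11]
tool cm [0.18 0.42 1.32]
yaw -0.014
t 6.75 tcp [0.495  0.1531 0.2736] az 168.91 zaxis [ 0.0125  0.0031 -0.9999] w 0.0135 F [-0.4  0.9 -3.9] M [-0.    0.04  0.1 ] q [-0.85  0.17  0.56  1.82 -0.1   1.17  1.11]
tool cm [0.2  0.4  1.36]
yaw -0.013
```

View pics/s7c.png

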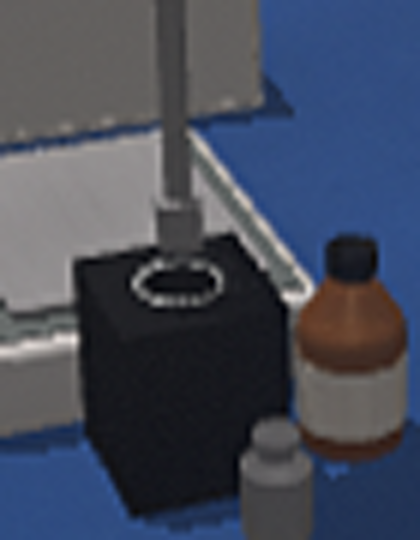

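View pics/w7c.png

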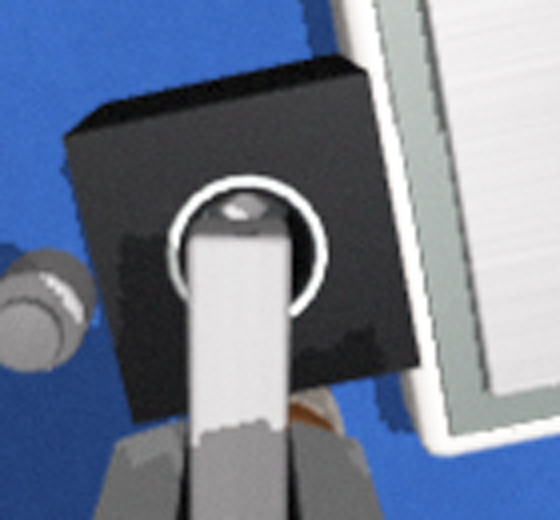

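```bash
python3 -c "
from h import *
T,s=toolT()
f=eyes.grab_frame('wrist');W=T@f['T_tool_cam']
print('wrist ring',onz(f,200+248/4-.4,110+255.5/4-.4,.11,W))
g=eyes.grab_frame('side')
print('side ring',onz(g,190+178/6-.4,110+282.5/6-.4,.11))
# predicted foot corners in side
kx=T[:3,0]; kx=kx/np.linalg.norm(kx)
o=T[:3,3]+[0,0,-.138]
R0=np.array([kx[0],kx[1],0]);R0/=np.linalg.norm(R0);R1=np.array([-R0[1],R0[0],0])
for z in (0,.026):
  for a,b in ((1,1),(1,-1),(-1,-1),(-1,1)):
    p=proj(g,o+R0*a*.011+R1*b*.011+[0,0,z]); print(z,a,b,((p+.4-[190,110])*6).round(1))
for z in (.026,.1): print('axis',((proj(g,o+[0,0,z])+.4-[190,110])*6).round(1))
"
```

```text
wrist ring [0.4957215  0.15870637 0.11      ]
side ring [0.49306458 0.15575233 0.11      ]
0 1 1 [161.8 252.1]
0 1 -1 [157.6 232.1]
0 -1 -1 [200.1 229. ]
0 -1 1 [204.9 248.9]
0.026 1 1 [159.5 206.3]
0.026 1 -1 [155.3 186.8]
0.026 -1 -1 [198.3 183.8]
0.026 -1 1 [203.2 203.3]
axis [179.1 195. ]
axis [173.1  59.2]
```

```bash
python3 -c "
from h import *
from scipy.optimize import least_squares
for n,img in (('side','pics/side0.png'),('side','pics/s7.png'),('top','pics/top0.png')):
  g=eyes.grab_frame(n)
  a=cv2.imread(img).min(2).astype(float)
  c0=proj(g,[.494,.157,.11]).astype(int)
  sub=a[c0[1]-14:c0[1]+15,c0[0]-14:c0[0]+15]
  # fit: maximise brightness along the projected ring radius r
  th=np.linspace(0,2*np.pi,120,endpoint=False)
  best=None
  def score(p):
    m=np.array([proj(g,[p[0]+p[2]*np.cos(t),p[1]+p[2]*np.sin(t),.11]) for t in th],dtype=np.float32)
    v=cv2.remap(a.astype(np.float32),m[:,0].reshape(1,-1),m[:,1].reshape(1,-1),cv2.INTER_LINEAR)
    return -np.minimum(v,160).mean()
  from scipy.optimize import minimize
  r=minimize(score,[.494,.157,.019],method='Nelder-Mead',options=dict(initial_simplex=[[.494,.157,.019],[.497,.157,.019],[.494,.160,.019],[.494,.157,.021]]))
  print(n,img,r.x.round(4),r.fun)
"
```

```text
side pics/side0.png [0.4934 0.1562 0.0219] -109.95934295654297
side pics/s7.png [0.4929 0.1562 0.0217] -99.02867126464844
top pics/top0.png [0.4942 0.1577 0.0217] -147.39248657226562
```

Emit:
jog_arm(steps=[{"dx": 0.2,"dy": 0.35,"dz": 0.5,"yaw": 0,"gripper": 1},{"dx": 0,"dy": 0,"dz": 0.5,"yaw": 0,"gripper": 1},{"dx": 0,"dy": 0,"dz": 0.2,"yaw": 0,"gripper": 1},{"dx": 0,"dy": 0,"dz": 0,"yaw": 0,"gripper": 1}])

```text
time: 7.4
ee_pos: [0.4938, 0.1579, 0.261]
eef_rot: [0.301, 3.114, 0.008]
ft_force: [0.1, 0.1, -4.0]
width: 0.0136
```

```bash
python3 -c "
from h import *
f=eyes.grab_frame('side'); cv2.imwrite('pics/s8.png',f['color'])
a=f['color'][120:190,190:260]; cv2.imwrite('pics/s8c.png',cv2.resize(a,None,fx=7,fy=7,interpolation=cv2.INTER_CUBIC))
go([.4937,.157,.246],168.9)
"
```

```text
t 7.45 tcp [0.4938 0.1578 0.2611] az 168.95 zaxis [ 0.0134  0.004  -0.9999] w 0.0135 F [ 0.4 -0.4 -4.1] M [ 0.    0.   -0.01] q [-0.86  0.18  0.56  1.83 -0.1   1.14  1.11]
tool cm [ 0.02 -0.09  1.51]
yaw 0.001
```

View pics/s8c.png

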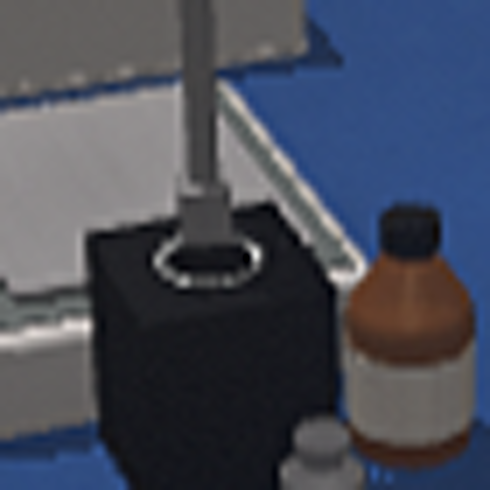

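Emit:
jog_arm(steps=[{"dx": 0,"dy": -0.1,"dz": 0.6,"yaw": 0,"gripper": 1},{"dx": 0,"dy": 0,"dz": 0.5,"yaw": 0,"gripper": 1},{"dx": 0,"dy": 0,"dz": 0.3,"yaw": 0,"gripper": 1},{"dx": 0,"dy": 0,"dz": 0.3,"yaw": 0,"gripper": 1}])

```text
time: 7.85
ee_pos: [0.4941, 0.1568, 0.243]
eef_rot: [0.301, 3.114, 0.009]
ft_force: [-0.2, -0.9, -4.6]
width: 0.0137
```

```bash
python3 -c "
from h import *
go([.4937,.157,.246],168.9)
"
```

```text
t 7.85 tcp [0.4941 0.1568 0.243 ] az 168.94 zaxis [ 0.0138  0.0042 -0.9999] w 0.0137 F [-0.2 -0.9 -4.6] M [ 0.01  0.05 -0.  ] q [-0.85  0.2   0.55  1.86 -0.12  1.1   1.12]
tool cm [ 0.04  0.02 -0.3 ]
yaw 0.001
```

The foot is 5 mm inside the bore and there is no contact force. Continuing down.

Emit:
jog_arm(steps=[{"dx": 0,"dy": 0,"dz": 1.0,"yaw": 0,"gripper": 1},{"dx": 0,"dy": 0,"dz": 1.0,"yaw": 0,"gripper": 1},{"dx": 0,"dy": 0,"dz": 1.0,"yaw": 0,"gripper": 1}])

```text
time: 8.15
ee_pos: [0.4948, 0.157, 0.2111]
eef_rot: [0.301, 3.113, 0.01]
ft_force: [-0.4, -1.1, -4.3]
width: 0.0135
```

```bash
python3 -c "
from h import *
go([.4937,.157,.175],168.9)
"
```

```text
t 8.15 tcp [0.4948 0.157  0.2111] az 168.94 zaxis [ 0.0148  0.0048 -0.9999] w 0.0135 F [-0.4 -1.1 -4.3] M [ 0.02  0.05 -0.07] q [-0.84  0.23  0.55  1.9  -0.14  1.03  1.15]
tool cm [ 0.16 -0.05  3.61]
yaw 0.001
```

Emit:
jog_arm(steps=[{"dx": 0.13,"dy": 0,"dz": 0.9,"yaw": 0,"gripper": 1},{"dx": 0,"dy": 0,"dz": 0.9,"yaw": 0,"gripper": 1},{"dx": 0.06,"dy": 0,"dz": 0.9,"yaw": 0,"gripper": 1},{"dx": 0,"dy": 0,"dz": 0.5,"yaw": 0,"gripper": 1}])

```text
time: 8.55
ee_pos: [0.4926, 0.1573, 0.1748]
eef_rot: [0.301, 3.114, 0.007]
ft_force: [-0.1, -0.8, -4.0]
width: 0.0134
```

```bash
python3 -c "
from h import *
go([.4937,.157,.170],168.9)
"
```

```text
t 8.55 tcp [0.4926 0.1573 0.1748] az 168.94 zaxis [ 0.013   0.0035 -0.9999] w 0.0134 F [-0.1 -0.8 -4. ] M [-0.   -0.01 -0.04] q [-0.83  0.28  0.54  1.94 -0.17  0.96  1.17]
tool cm [-0.11 -0.01  0.49]
yaw 0.001
```

Emit:
jog_arm(steps=[{"dx": -0.08,"dy": 0,"dz": 0.2,"yaw": 0,"gripper": 1},{"dx": 0,"dy": 0,"dz": 0.2,"yaw": 0,"gripper": 1},{"dx": 0,"dy": 0,"dz": 0.15,"yaw": 0,"gripper": 1},{"dx": 0,"dy": 0,"dz": 0.1,"yaw": 0,"gripper": 1}])

```text
time: 8.95
ee_pos: [0.4944, 0.1572, 0.1683]
eef_rot: [0.302, 3.113, 0.008]
ft_force: [-0.1, -0.5, 6.0]
width: 0.0134
```

```bash
python3 -c "
from h import *
go([.4937,.157,.170],168.9)
"
```

```text
t 8.95 tcp [0.4944 0.1572 0.1683] az 168.93 zaxis [ 0.0146  0.0039 -0.9999] w 0.0134 F [-0.1 -0.5  6. ] M [-0.31  0.12 -0.02] q [-0.82  0.29  0.54  1.94 -0.18  0.94  1.18]
tool cm [ 0.07 -0.03 -0.17]
yaw 0.001
```

Contact 10 N at TCP z 0.168: the foot is resting on the stem at a wrong yaw. I'll search clockwise with light pressure.

Emit:
jog_arm(steps=[{"dx": 0,"dy": 0,"dz": 0.1,"yaw": 0.08,"gripper": 1},{"dx": 0,"dy": 0,"dz": 0.1,"yaw": 0.08,"gripper": 1},{"dx": 0,"dy": 0,"dz": 0.1,"yaw": 0.08,"gripper": 1}])

```text
time: 9.25
ee_pos: [0.4962, 0.1571, 0.1676]
eef_rot: [0.682, 3.05, 0.015]
ft_force: [-2.1, -3.6, 8.9]
width: 0.0136
```

```bash
python3 -c "
from h import *
go([.4937,.157,.170],168.9)
"
```

```text
t 9.25 tcp [0.4962 0.1571 0.1676] az 154.78 zaxis [ 0.018   0.0056 -0.9998] w 0.0136 F [-2.1 -3.6  8.9] M [-0.94  0.99 -0.04] q [-0.86  0.3   0.58  1.94 -0.2   0.94  0.95]
tool cm [ 0.22 -0.11 -0.25]
yaw -0.246
```

```bash
cat >> h.py <<'E'
Rg=R.from_rotvec([0.281,3.113,0.007]).as_matrix(); ftool=Rg.T@np.array([0,0,-.138]); kz=Rg.T@np.array([0,0,1.])
def foot(c=(.4937,.157)):
    T,s=toolT(); p=T[:3,:3]@ftool+T[:3,3]; k=T[:3,:3]@kz
    e=T[:3,:3].T@np.array([c[0]-p[0],c[1]-p[1],0])*100
    print("t",round(s["time"],2),"tcp",s["ee_pos"].round(4),"foot",p.round(4),"keytilt",k[:2].round(4),"az",round(np.degrees(np.arctan2(T[1,0],T[0,0])),2),"F",s["ft_force"].round(1),"M",s["wrist_torque"].round(2),"w",round(s["width"],4),"q7",s["qpos"][6].round(2),"q",s["qpos"].round(2))
    print("foot->centre tool cm",e.round(2))
E
python3 -c "
from h import *
foot()"
```

```text
t 9.25 tcp [0.4962 0.1571 0.1676] foot [0.4964 0.158  0.0296] keytilt [-0.0015 -0.0069] az 154.78 F [-2.1 -3.6  8.9] M [-0.94  0.99 -0.04] w 0.0136 q7 0.95 q [-0.86  0.3   0.58  1.94 -0.2   0.94  0.95]
foot->centre tool cm [ 0.2  -0.21 -0.01]
```

Emit:
jog_arm(steps=[{"dx": 0.15,"dy": -0.15,"dz": 0,"yaw": 0.0,"gripper": 1},{"dx": 0.07,"dy": -0.05,"dz": 0.05,"yaw": 0.07,"gripper": 1},{"dx": 0.05,"dy": 0,"dz": 0.1,"yaw": 0.07,"gripper": 1}])

```text
time: 9.55
ee_pos: [0.4937, 0.1563, 0.1674]
eef_rot: [0.9, 2.992, 0.019]
ft_force: [-0.2, -0.9, 1.5]
width: 0.0136
```

```bash
python3 -c "
from h import *
foot()"
```

```text
t 9.55 tcp [0.4937 0.1563 0.1674] foot [0.4943 0.1577 0.0294] keytilt [-0.0042 -0.0103] az 146.52 F [-0.2 -0.9  1.5] M [-0.5   0.1   0.02] w 0.0136 q7 0.82 q [-0.88  0.3   0.61  1.95 -0.21  0.94  0.82]
foot->centre tool cm [ 0.01 -0.1  -0.  ]
```

Emit:
jog_arm(steps=[{"dx": 0,"dy": -0.06,"dz": 0.1,"yaw": 0.07,"gripper": 1},{"dx": 0.05,"dy": -0.04,"dz": 0.1,"yaw": 0.07,"gripper": 1},{"dx": 0.03,"dy": -0.03,"dz": 0.1,"yaw": 0.07,"gripper": 1}])

```text
time: 9.85
ee_pos: [0.4926, 0.1557, 0.1649]
eef_rot: [1.216, 2.878, 0.024]
ft_force: [-0.0, -0.1, -4.3]
width: 0.0137
```

```bash
python3 -c "
from h import *
foot()"
```

```text
t 9.85 tcp [0.4926 0.1557 0.1649] foot [0.4935 0.1577 0.0269] keytilt [-0.0067 -0.0144] az 134.19 F [-0.  -0.1 -4.3] M [-0.19 -0.22 -0.03] w 0.0137 q7 0.62 q [-0.91  0.3   0.65  1.96 -0.23  0.93  0.62]
foot->centre tool cm [-0.06 -0.04 -0.  ]
```

Contact is gone and z is dropping, so it has found the flats. Pressing straight down.

Emit:
jog_arm(steps=[{"dx": 0,"dy": 0,"dz": 0.25,"yaw": 0,"gripper": 1},{"dx": 0,"dy": 0,"dz": 0.3,"yaw": 0,"gripper": 1},{"dx": 0,"dy": 0,"dz": 0.3,"yaw": 0,"gripper": 1}])

```text
time: 10.15
ee_pos: [0.4929, 0.156, 0.1561]
eef_rot: [1.209, 2.88, 0.025]
ft_force: [0.2, -0.1, -3.9]
width: 0.0137
```

```bash
python3 -c "
from h import *
foot()"
```

```text
t 10.15 tcp [0.4929 0.156  0.1561] foot [0.4939 0.158  0.0181] keytilt [-0.0074 -0.0147] az 134.46 F [ 0.2 -0.1 -3.9] M [-0.34 -0.13 -0.05] w 0.0137 q7 0.63 q [-0.91  0.32  0.65  1.97 -0.24  0.91  0.63]
foot->centre tool cm [-0.06 -0.08 -0.  ]
```

Emit:
jog_arm(steps=[{"dx": 0,"dy": 0,"dz": 0.15,"yaw": 0,"gripper": 1},{"dx": 0,"dy": 0,"dz": 0.12,"yaw": 0,"gripper": 1},{"dx": 0,"dy": 0,"dz": 0.1,"yaw": 0,"gripper": 1}])

```text
time: 10.45
ee_pos: [0.496, 0.1563, 0.1556]
eef_rot: [1.202, 2.88, 0.032]
ft_force: [-5.5, -3.6, 18.9]
width: 0.0136
```

```bash
python3 -c "
from h import *
foot()"
```

```text
t 10.45 tcp [0.496  0.1563 0.1556] foot [0.4977 0.1588 0.0176] keytilt [-0.0125 -0.0177] az 134.69 F [-5.5 -3.6 18.9] M [-1.29  1.91 -0.05] w 0.0136 q7 0.64 q [-0.9   0.32  0.64  1.96 -0.24  0.9   0.64]
foot->centre tool cm [ 0.16 -0.41 -0.01]
```

Seated: it stopped with 19 N after dropping 13 mm. I'll relieve the side load, then turn clockwise.

Emit:
jog_arm(steps=[{"dx": 0.15,"dy": -0.18,"dz": -0.05,"yaw": 0,"gripper": 1},{"dx": 0.05,"dy": -0.05,"dz": 0,"yaw": 0,"gripper": 1}])

```text
time: 10.65
ee_pos: [0.4927, 0.1556, 0.156]
eef_rot: [1.199, 2.881, 0.032]
ft_force: [0.4, -1.2, -3.3]
width: 0.0134
```

```bash
python3 -c "
from h import *
foot()"
```

```text
t 10.65 tcp [0.4927 0.1556 0.156 ] foot [0.4943 0.1581 0.018 ] keytilt [-0.0118 -0.0176] az 134.81 F [ 0.4 -1.2 -3.3] M [-0.37 -0.    0.03] w 0.0134 q7 0.64 q [-0.91  0.31  0.64  1.97 -0.24  0.9   0.64]
foot->centre tool cm [-0.03 -0.12 -0.  ]
```

Emit:
jog_arm(steps=[{"dx": 0,"dy": -0.03,"dz": 0,"yaw": 0.12,"gripper": 1},{"dx": 0,"dy": -0.03,"dz": 0,"yaw": 0.12,"gripper": 1},{"dx": 0,"dy": -0.03,"dz": 0,"yaw": 0.12,"gripper": 1}])

```text
time: 10.95
ee_pos: [0.4923, 0.1551, 0.1559]
eef_rot: [1.707, 2.617, 0.039]
ft_force: [-0.1, -2.2, -0.0]
width: 0.0136
```

```bash
python3 -c "
from h import *
foot()"
```

```text
t 10.95 tcp [0.4923 0.1551 0.1559] foot [0.4946 0.1583 0.0179] keytilt [-0.0162 -0.0232] az 113.76 F [-0.1 -2.2 -0. ] M [-0.58  0.14  0.09] w 0.0136 q7 0.31 q [-0.97  0.33  0.72  1.97 -0.28  0.91  0.31]
foot->centre tool cm [-0.08 -0.13 -0.  ]
```

Emit:
jog_arm(steps=[{"dx": -0.04,"dy": -0.07,"dz": 0,"yaw": 0.13,"gripper": 1},{"dx": -0.02,"dy": -0.03,"dz": 0,"yaw": 0.13,"gripper": 1},{"dx": 0,"dy": -0.03,"dz": 0,"yaw": 0.13,"gripper": 1},{"dx": 0,"dy": -0.03,"dz": 0,"yaw": 0.13,"gripper": 1}])

```text
time: 11.35
ee_pos: [0.4917, 0.1545, 0.1559]
eef_rot: [2.346, 2.074, 0.047]
ft_force: [0.0, -0.1, -1.2]
width: 0.0132
```

```bash
python3 -c "
from h import *
foot()"
```

```text
t 11.35 tcp [0.4917 0.1545 0.1559] foot [0.4952 0.1583 0.018 ] keytilt [-0.0256 -0.028 ] az 82.97 F [ 0.  -0.1 -1.2] M [-0.5   0.23  0.1 ] w 0.0132 q7 -0.17 q [-1.06  0.35  0.84  1.98 -0.34  0.92 -0.17]
foot->centre tool cm [-0.15 -0.13 -0.01]
```

Emit:
jog_arm(steps=[{"dx": -0.03,"dy": -0.03,"dz": 0,"yaw": 0.12,"gripper": 1},{"dx": -0.03,"dy": -0.03,"dz": 0,"yaw": 0.12,"gripper": 1},{"dx": 0,"dy": 0,"dz": 0,"yaw": 0.1,"gripper": 1}])

```text
time: 11.65
ee_pos: [0.4914, 0.1543, 0.1559]
eef_rot: [2.677, 1.633, 0.051]
ft_force: [-1.1, -0.1, 0.3]
width: 0.0135
```

```bash
python3 -c "
from h import *
foot()"
```

```text
t 11.65 tcp [0.4914 0.1543 0.1559] foot [0.4959 0.1582 0.018 ] keytilt [-0.0325 -0.0285] az 62.77 F [-1.1 -0.1  0.3] M [-0.44  0.45  0.11] w 0.0135 q7 -0.48 q [-1.12  0.38  0.93  1.98 -0.39  0.93 -0.48]
foot->centre tool cm [-0.21 -0.14 -0.01]
```

Emit:
jog_arm(steps=[{"dx": -0.02,"dy": -0.02,"dz": 0,"yaw": 0.1,"gripper": 1},{"dx": 0,"dy": 0,"dz": 0,"yaw": 0.08,"gripper": 1}])

```text
time: 11.85
ee_pos: [0.4913, 0.1544, 0.1559]
eef_rot: [2.82, 1.378, 0.052]
ft_force: [-0.4, -1.4, 1.2]
width: 0.0135
```

```bash
python3 -c "
from h import *
foot()"
```

```text
t 11.85 tcp [0.4913 0.1544 0.1559] foot [0.4963 0.1583 0.018 ] keytilt [-0.036  -0.0279] az 52.1 F [-0.4 -1.4  1.2] M [-0.56  0.56  0.16] w 0.0135 q7 -0.64 q [-1.15  0.4   0.97  1.98 -0.41  0.93 -0.64]
foot->centre tool cm [-0.26 -0.12 -0.01]
```

Emit:
jog_arm(steps=[{"dx": 0,"dy": 0,"dz": 0,"yaw": 0.1,"gripper": 1},{"dx": 0,"dy": 0,"dz": 0,"yaw": 0.1,"gripper": 1}])

```text
time: 12.05
ee_pos: [0.4914, 0.1546, 0.1558]
eef_rot: [-2.948, -1.082, -0.053]
ft_force: [-1.1, -1.7, 0.6]
width: 0.014
```

```bash
python3 -c "
from h import *
foot()"
```

```text
t 12.05 tcp [0.4914 0.1546 0.1558] foot [0.4968 0.1582 0.018 ] keytilt [-0.0393 -0.0266] az 40.33 F [-1.1 -1.7  0.6] M [-0.69  0.57  0.53] w 0.014 q7 -0.81 q [-1.19  0.42  1.02  1.98 -0.45  0.94 -0.81]
foot->centre tool cm [-0.32 -0.11 -0.01]
```

Moment jumped to 0.53 N·m, so that should be the free stop. Checking the pan.

```bash
python3 -c "
from h import *
f=eyes.grab_frame('side'); cv2.imwrite('pics/s9.png',f['color'])
b=cv2.imread('pics/side0.png')
a=np.vstack([b[125:190,155:260],f['color'][125:190,155:260]])
cv2.imwrite('pics/s9c.png',cv2.resize(a,None,fx=4.5,fy=4.5,interpolation=cv2.INTER_CUBIC))
foot()"
```

```text
t 12.1 tcp [0.4914 0.1546 0.1558] foot [0.4969 0.1582 0.0179] keytilt [-0.0394 -0.0263] az 39.96 F [-0.8 -0.4  3.5] M [-0.6   0.62  0.37] w 0.0134 q7 -0.82 q [-1.19  0.42  1.02  1.98 -0.45  0.94 -0.82]
foot->centre tool cm [-0.32 -0.11 -0.01]
```

View pics/s9c.png

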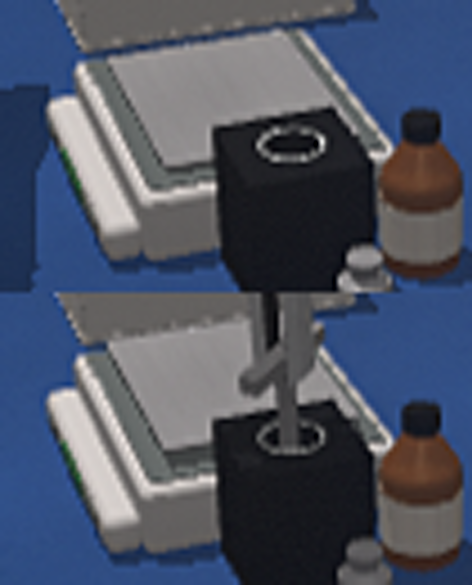

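Emit:
jog_arm(steps=[{"dx": 0,"dy": 0,"dz": 0,"yaw": 0.1,"gripper": 1},{"dx": 0,"dy": 0,"dz": 0,"yaw": 0.1,"gripper": 1}])

```text
time: 12.3
ee_pos: [0.4917, 0.1547, 0.1559]
eef_rot: [-3.041, -0.775, -0.053]
ft_force: [0.2, -1.2, -0.1]
width: 0.0137
```

```bash
python3 -c "
from h import *
foot()"
```

```text
t 12.3 tcp [0.4917 0.1547 0.1559] foot [0.4975 0.158  0.018 ] keytilt [-0.0426 -0.024 ] az 28.61 F [ 0.2 -1.2 -0.1] M [-0.79  0.39  0.98] w 0.0137 q7 -0.98 q [-1.22  0.44  1.07  1.99 -0.49  0.96 -0.98]
foot->centre tool cm [-0.38 -0.1  -0.01]
```

The moment is now 0.98 N·m and the pan has risen, so it is hard on the stop. I'll back off in small steps to unload.

Emit:
jog_arm(steps=[{"dx": 0,"dy": 0,"dz": 0,"yaw": -0.08,"gripper": 1},{"dx": 0,"dy": 0,"dz": 0,"yaw": 0,"gripper": 1}])

```text
time: 12.5
ee_pos: [0.492, 0.1549, 0.1559]
eef_rot: [-3.007, -0.904, -0.053]
ft_force: [-0.8, -0.8, 2.7]
width: 0.0134
```

```bash
python3 -c "
from h import *
foot()
f,T,s=wrist(); cv2.imwrite('pics/w9.png',f['color'])"
```

```text
t 12.5 tcp [0.492  0.1549 0.1559] foot [0.4977 0.1582 0.018 ] keytilt [-0.0419 -0.0239] az 33.47 F [-0.8 -0.8  2.7] M [-0.64  0.53  0.71] w 0.0134 q7 -0.91 q [-1.21  0.43  1.05  1.98 -0.47  0.95 -0.91]
foot->centre tool cm [-0.41 -0.12 -0.01]
```

View pics/w9.png

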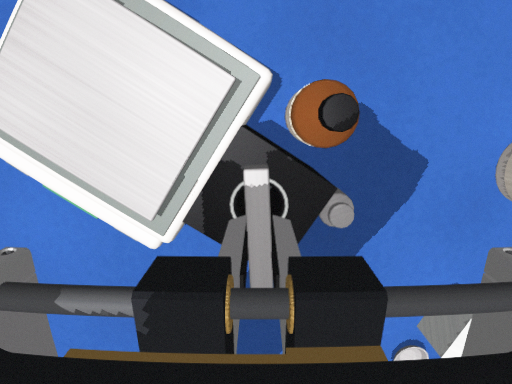

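Emit:
jog_arm(steps=[{"dx": 0,"dy": 0,"dz": 0,"yaw": -0.09,"gripper": 1},{"dx": 0,"dy": 0,"dz": 0,"yaw": -0.09,"gripper": 1}])

```text
time: 12.75
ee_pos: [0.492, 0.1551, 0.1559]
eef_rot: [2.913, 1.17, 0.053]
ft_force: [-2.0, -1.6, 1.4]
width: 0.0136
```

```bash
python3 -c "
from h import *
foot()"
```

```text
t 12.75 tcp [0.492  0.1551 0.1559] foot [0.4974 0.1586 0.018 ] keytilt [-0.0392 -0.0255] az 43.77 F [-2.  -1.6  1.4] M [-0.5   0.79 -0.  ] w 0.0136 q7 -0.76 q [-1.18  0.41  1.01  1.98 -0.44  0.94 -0.76]
foot->centre tool cm [-0.38 -0.14 -0.01]
```

Emit:
jog_arm(steps=[{"dx": -0.15,"dy": -0.05,"dz": 0,"yaw": -0.06,"gripper": 1},{"dx": -0.05,"dy": 0,"dz": -0.3,"yaw": 0,"gripper": 1},{"dx": 0,"dy": 0,"dz": -0.5,"yaw": 0,"gripper": 1}])

```text
time: 13.05
ee_pos: [0.4896, 0.1538, 0.1636]
eef_rot: [2.876, 1.257, 0.052]
ft_force: [1.0, -0.1, -4.7]
width: 0.0136
```

```bash
python3 -c "
from h import *
foot()"
```

```text
t 13.05 tcp [0.4896 0.1538 0.1636] foot [0.4948 0.1575 0.0257] keytilt [-0.0377 -0.0264] az 47.24 F [ 1.  -0.1 -4.7] M [-0.25 -0.12 -0.01] w 0.0136 q7 -0.72 q [-1.18  0.39  1.01  1.98 -0.41  0.95 -0.72]
foot->centre tool cm [-0.11 -0.05 -0.  ]
```

Emit:
jog_arm(steps=[{"dx": 0,"dy": 0,"dz": -0.7,"yaw": 0,"gripper": 1},{"dx": 0,"dy": 0,"dz": -0.8,"yaw": 0,"gripper": 1},{"dx": 0,"dy": 0,"dz": -0.8,"yaw": 0,"gripper": 1}])

```text
time: 13.35
ee_pos: [0.4886, 0.1536, 0.1882]
eef_rot: [2.879, 1.251, 0.051]
ft_force: [0.2, 0.6, -4.8]
width: 0.0137
```

```bash
python3 -c "
from h import *
foot()"
```

```text
t 13.35 tcp [0.4886 0.1536 0.1882] foot [0.4938 0.1572 0.0504] keytilt [-0.0371 -0.0261] az 47.0 F [ 0.2  0.6 -4.8] M [-0.08  0.2   0.02] w 0.0137 q7 -0.76 q [-1.22  0.35  1.04  1.96 -0.37  1.   -0.76]
foot->centre tool cm [-0.02  0.01 -0.  ]
```

Emit:
jog_arm(steps=[{"dx": 0,"dy": 0,"dz": -1.5,"yaw": 0,"gripper": 1},{"dx": 0,"dy": 0,"dz": -1.5,"yaw": 0,"gripper": 1}])

```text
time: 13.55
ee_pos: [0.4876, 0.1531, 0.2203]
eef_rot: [2.879, 1.25, 0.05]
ft_force: [1.2, 0.4, -5.5]
width: 0.0138
```

```bash
python3 -c "
from h import *
foot()"
```

```text
t 13.55 tcp [0.4876 0.1531 0.2203] foot [0.4927 0.1566 0.0824] keytilt [-0.0369 -0.0254] az 46.94 F [ 1.2  0.4 -5.5] M [-0.09 -0.29  0.01] w 0.0138 q7 -0.81 q [-1.27  0.3   1.08  1.93 -0.31  1.06 -0.81]
foot->centre tool cm [0.1  0.05 0.  ]
```

Emit:
jog_arm(steps=[{"dx": 0.08,"dy": 0.04,"dz": -1.2,"yaw": -0.1,"gripper": 1},{"dx": 0.05,"dy": 0.03,"dz": -1.2,"yaw": -0.12,"gripper": 1},{"dx": 0.03,"dy": 0.03,"dz": -1.2,"yaw": -0.12,"gripper": 1}])

```text
time: 13.85
ee_pos: [0.4885, 0.1533, 0.2614]
eef_rot: [2.614, 1.726, 0.052]
ft_force: [0.5, -0.9, -4.3]
width: 0.0136
```

```bash
python3 -c "
from h import *
foot()"
```

```text
t 13.85 tcp [0.4885 0.1533 0.2614] foot [0.4931 0.1571 0.1235] keytilt [-0.033  -0.0274] az 66.9 F [ 0.5 -0.9 -4.3] M [-0.1   0.2  -0.01] w 0.0136 q7 -0.55 q [-1.26  0.22  1.03  1.87 -0.21  1.13 -0.55]
foot->centre tool cm [0.02 0.06 0.  ]
```

Out of the shaft. I'll go on up and turn the yaw back.

Emit:
jog_arm(steps=[{"dx": 0,"dy": 0,"dz": -2,"yaw": -0.14,"gripper": 1},{"dx": 0,"dy": 0,"dz": -2,"yaw": -0.14,"gripper": 1},{"dx": 0,"dy": 0,"dz": -1,"yaw": -0.14,"gripper": 1},{"dx": 0,"dy": 0,"dz": 0,"yaw": -0.14,"gripper": 1},{"dx": 0,"dy": 0,"dz": 0,"yaw": -0.14,"gripper": 1}])

```text
time: 14.35
ee_pos: [0.4874, 0.1512, 0.321]
eef_rot: [1.823, 2.531, 0.052]
ft_force: [-0.4, -0.2, -4.7]
width: 0.0138
```

Emit:
jog_arm(steps=[{"dx": 0,"dy": 0,"dz": 0,"yaw": -0.14,"gripper": 1},{"dx": 0,"dy": 0,"dz": 0,"yaw": -0.14,"gripper": 1},{"dx": 0,"dy": 0,"dz": 0,"yaw": -0.14,"gripper": 1},{"dx": 0,"dy": 0,"dz": 0,"yaw": -0.14,"gripper": 1},{"dx": 0,"dy": 0,"dz": 0,"yaw": -0.14,"gripper": 1}])

```text
time: 14.85
ee_pos: [0.4874, 0.1492, 0.327]
eef_rot: [0.802, 3.001, 0.041]
ft_force: [-0.2, 0.1, -4.4]
width: 0.0128
```

```bash
python3 -c "
from h import *
foot()
go([.4926,-.2546,.305],169.68)"
```

```text
t 14.85 tcp [0.4874 0.1492 0.327 ] foot [0.4906 0.1518 0.189 ] keytilt [-0.0237 -0.0191] az 150.04 F [-0.2  0.1 -4.4] M [-0.05  0.13  0.08] w 0.0128 q7 0.78 q [-1.16  0.1   0.87  1.79 -0.09  1.25  0.78]
foot->centre tool cm [-0.01  0.6   0.02]
t 14.85 tcp [0.4874 0.1492 0.327 ] az 150.04 zaxis [ 0.0401  0.0165 -0.9991] w 0.0128 F [-0.2  0.1 -4.4] M [-0.05  0.13  0.08] q [-1.16  0.1   0.87  1.79 -0.09  1.25  0.78]
tool cm [-20.56 -34.79   1.55]
yaw -0.343
```

Emit:
jog_arm(steps=[{"dx": -1.8,"dy": -3.2,"dz": 0,"yaw": -0.07,"gripper": 1},{"dx": -2,"dy": -3.4,"dz": 0,"yaw": -0.07,"gripper": 1},{"dx": -2,"dy": -3.4,"dz": 0,"yaw": -0.07,"gripper": 1},{"dx": -2,"dy": -3.4,"dz": 0,"yaw": -0.07,"gripper": 1},{"dx": -2,"dy": -3.4,"dz": 0,"yaw": -0.05,"gripper": 1}])

```text
time: 15.35
ee_pos: [0.517, -0.0444, 0.3305]
eef_rot: [0.259, 3.089, 0.037]
ft_force: [0.9, 0.3, -4.6]
width: 0.0136
```

```bash
python3 -c "
from h import *
foot()
go([.4926,-.2546,.305],169.68)
a=cv2.imread('pics/top6.png')[195:245,262:342]
cv2.imwrite('pics/t6c.png',cv2.resize(a,None,fx=8,fy=8,interpolation=cv2.INTER_CUBIC))
f=eyes.grab_frame('top'); cv2.imwrite('pics/top10.png',f['color'])
f=eyes.grab_frame('side'); cv2.imwrite('pics/side10.png',f['color'])
"
```

```text
t 15.35 tcp [ 0.517  -0.0444  0.3305] foot [ 0.5207 -0.0421  0.1926] keytilt [-0.0272 -0.0169] az 170.38 F [ 0.9  0.3 -4.6] M [ 0.07  0.06 -0.05] w 0.0136 q7 1.59 q [-0.86  0.15  1.01  1.76 -0.16  1.27  1.59]
foot->centre tool cm [ 5.99 19.17  0.28]
t 15.35 tcp [ 0.517  -0.0444  0.3305] az 170.38 zaxis [ 0.0434  0.0201 -0.9989] w 0.0136 F [ 0.9  0.3 -4.6] M [ 0.07  0.06 -0.05] q [-0.86  0.15  1.01  1.76 -0.16  1.27  1.59]
tool cm [ -1.01 -21.2    2.02]
yaw 0.012
```

View pics/t6c.png

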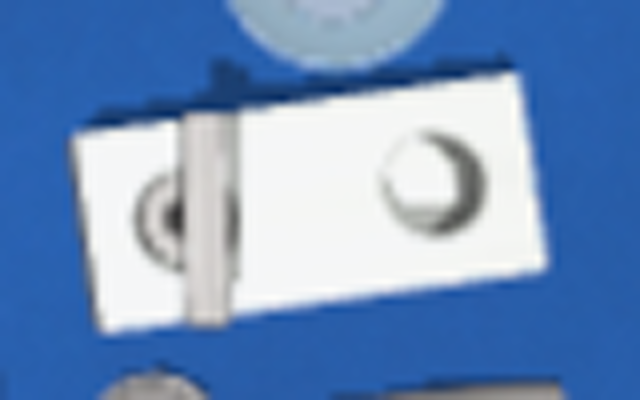

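View pics/side10.png

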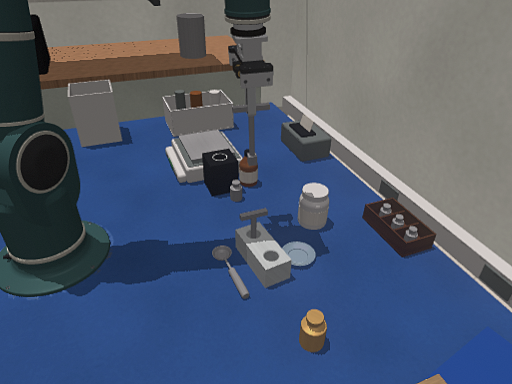

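```bash
python3 -c "
from h import *
f=eyes.grab_frame('top'); 
print('top hole',onz(f,262+434/8-.45,195+184/8-.45,.06))
a=cv2.imread('pics/side10.png')[225:295,225:305]
cv2.imwrite('pics/s10c.png',cv2.resize(a,None,fx=7,fy=7,interpolation=cv2.INTER_CUBIC))
"
```

```text
top hole [ 0.4926538  -0.25549615  0.06      ]
```

View pics/s10c.png

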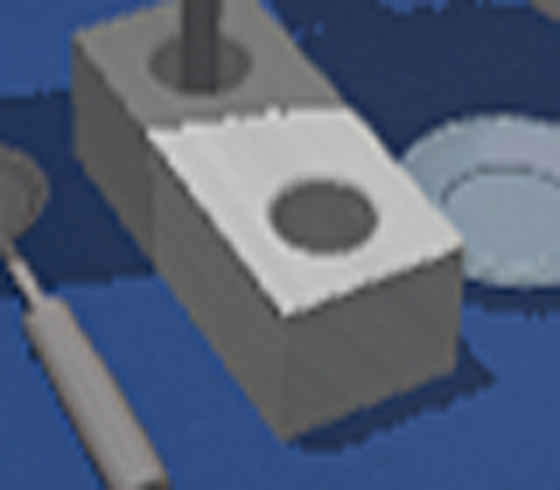

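Emit:
jog_arm(steps=[{"dx": -0.2,"dy": -3.5,"dz": 0,"yaw": 0,"gripper": 1},{"dx": -0.2,"dy": -3.5,"dz": 0,"yaw": 0,"gripper": 1},{"dx": -0.2,"dy": -3.5,"dz": 0,"yaw": 0,"gripper": 1}])

```text
time: 15.8
ee_pos: [0.5054, -0.1464, 0.3296]
eef_rot: [0.259, 3.09, 0.036]
ft_force: [0.4, 0.1, -4.6]
width: 0.0134
```

```bash
python3 -c "
from h import *
foot()
go([.4926,-.2546,.305],169.68)
"
```

```text
t 15.8 tcp [ 0.5054 -0.1464  0.3296] foot [ 0.5091 -0.1442  0.1916] keytilt [-0.0266 -0.0165] az 170.39 F [ 0.4  0.1 -4.6] M [-0.01 -0.    0.04] w 0.0134 q7 1.83 q [-0.67  0.19  1.06  1.74 -0.21  1.28  1.83]
foot->centre tool cm [ 6.54 29.43  0.53]
t 15.8 tcp [ 0.5054 -0.1464  0.3296] az 170.39 zaxis [ 0.0428  0.0198 -0.9989] w 0.0134 F [ 0.4  0.1 -4.6] M [-0.01 -0.    0.04] q [-0.67  0.19  1.06  1.74 -0.21  1.28  1.83]
tool cm [ -0.45 -10.94   2.19]
yaw 0.012
```

```bash
python3 -c "
from h import *
f=eyes.grab_frame('side'); 
print('side hole',onz(f,225+323/7-.43,225+216.5/7-.43,.06))
foot((.4922,-.2558))
"
```

```text
side hole [ 0.49096861 -0.25892412  0.06      ]
t 15.85 tcp [ 0.5039 -0.1525  0.33  ] foot [ 0.5076 -0.1505  0.192 ] keytilt [-0.0273 -0.0148] az 170.06 F [-3.7 -5.3 -5.8] M [-0.23  0.42 -0.02] w 0.0135 q7 1.84 q [-0.66  0.19  1.06  1.74 -0.21  1.28  1.84]
foot->centre tool cm [ -0.3  -10.64  -0.26]
```

Emit:
jog_arm(steps=[{"dx": 0.1,"dy": -3.3,"dz": 0,"yaw": 0,"gripper": 1},{"dx": 0.1,"dy": -3.3,"dz": 0,"yaw": 0,"gripper": 1},{"dx": 0.1,"dy": -3,"dz": 0,"yaw": 0,"gripper": 1},{"dx": 0,"dy": 0,"dz": 0,"yaw": 0,"gripper": 1}])

```text
time: 16.25
ee_pos: [0.4834, -0.2478, 0.3302]
eef_rot: [0.268, 3.087, 0.035]
ft_force: [0.2, -0.1, -3.4]
width: 0.0137
```

```bash
python3 -c "
from h import *
foot((.4922,-.2558))
f=eyes.grab_frame('side'); cv2.imwrite('pics/side11.png',f['color'])
a=f['color'][175:295,225:325]
cv2.imwrite('pics/s11c.png',cv2.resize(a,None,fx=5,fy=5,interpolation=cv2.INTER_CUBIC))
T,s=toolT(); p=T[:3,:3]@ftool+T[:3,3]
for z in (0,.026,.08): q=T[:3,3]+T[:3,:3]@(ftool+kz*z); print(z,((proj(f,q)+.4-[225,175])*5).round(1))
"
```

```text
t 16.25 tcp [ 0.4834 -0.2478  0.3302] foot [ 0.4872 -0.2456  0.1923] keytilt [-0.0281 -0.0158] az 170.04 F [ 0.2 -0.1 -3.4] M [-0.02  0.11 -0.05] w 0.0137 q7 2.08 q [-0.45  0.26  1.08  1.7  -0.28  1.3   2.08]
foot->centre tool cm [-0.66 -0.92  0.  ]
0 [221.3 163.6]
0.026 [222.  116.3]
0.08 [223.8  12.2]
```

View pics/s11c.png

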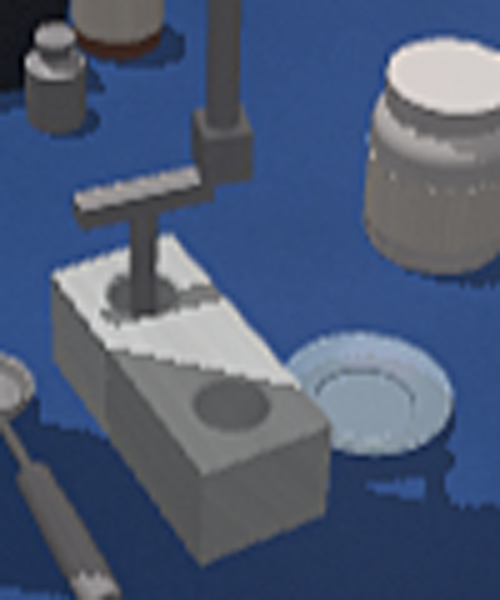

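The foot is at crop (222,150), matching the prediction, and the empty hole is at (232,405). Moving over the hole and down.

Emit:
jog_arm(steps=[{"dx": -0.5,"dy": -0.8,"dz": 1,"yaw": 0,"gripper": 1},{"dx": -0.1,"dy": 0,"dz": 2,"yaw": 0,"gripper": 1},{"dx": 0,"dy": 0,"dz": 2.5,"yaw": 0,"gripper": 1},{"dx": 0,"dy": 0,"dz": 2.5,"yaw": 0,"gripper": 1},{"dx": 0,"dy": 0,"dz": 1.5,"yaw": 0,"gripper": 1}])

```text
time: 16.8
ee_pos: [0.4973, -0.2458, 0.2364]
eef_rot: [0.255, 3.084, 0.041]
ft_force: [-0.1, 0.8, -3.4]
width: 0.0136
```

```bash
python3 -c "
from h import *
foot((.492,-.2553))
"
```

```text
t 16.8 tcp [ 0.4973 -0.2458  0.2364] foot [ 0.5018 -0.2432  0.0985] keytilt [-0.0327 -0.019 ] az 170.52 F [-0.1  0.8 -3.4] M [-0.06  0.11 -0.04] w 0.0136 q7 2.18 q [-0.37  0.37  1.01  1.81 -0.4   1.13  2.18]
foot->centre tool cm [ 0.76 -1.36 -0.07]
```

Emit:
jog_arm(steps=[{"dx": 0.5,"dy": -0.9,"dz": 0.3,"yaw": 0,"gripper": 1},{"dx": 0.3,"dy": -0.5,"dz": 0.7,"yaw": 0,"gripper": 1},{"dx": 0.05,"dy": -0.05,"dz": 0.8,"yaw": 0,"gripper": 1},{"dx": 0,"dy": 0,"dz": 0,"yaw": 0,"gripper": 1}])

```text
time: 17.2
ee_pos: [0.4874, -0.2573, 0.2173]
eef_rot: [0.251, 3.084, 0.042]
ft_force: [0.2, 0.2, -3.5]
width: 0.0133
```

```bash
python3 -c "
from h import *
foot((.492,-.2553))
f=eyes.grab_frame('side'); cv2.imwrite('pics/side12.png',f['color'])
a=f['color'][205:295,225:315]
cv2.imwrite('pics/s12c.png',cv2.resize(a,None,fx=6,fy=6,interpolation=cv2.INTER_CUBIC))
f,T,s=wrist();cv2.imwrite('pics/w12.png',f['color'])
"
```

```text
t 17.2 tcp [ 0.4874 -0.2573  0.2173] foot [ 0.4919 -0.2546  0.0794] keytilt [-0.0325 -0.0198] az 170.66 F [ 0.2  0.2 -3.5] M [0.02 0.07 0.  ] w 0.0133 q7 2.23 q [-0.33  0.39  0.99  1.84 -0.42  1.1   2.23]
foot->centre tool cm [-0.03 -0.07 -0.  ]
```

View pics/s12c.png

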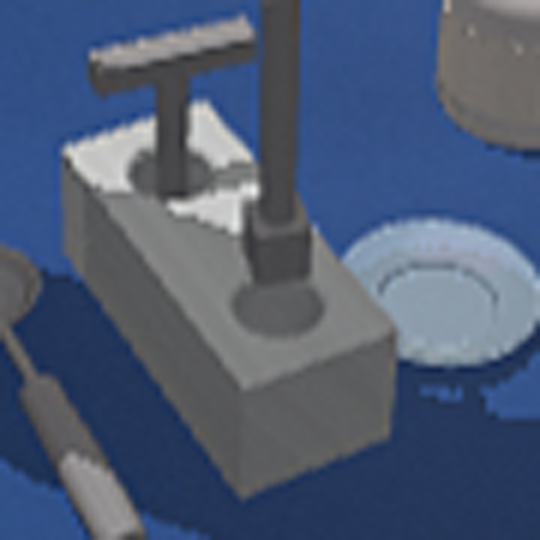

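View pics/w12.png

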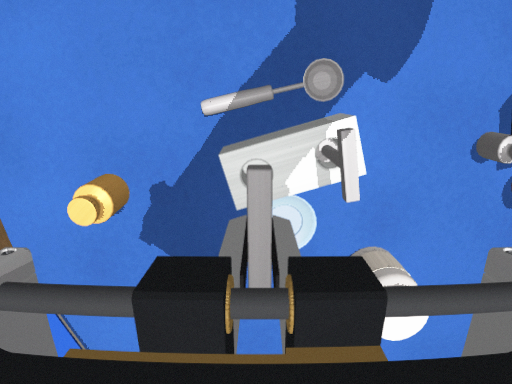

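Emit:
jog_arm(steps=[{"dx": 0.05,"dy": -0.06,"dz": 1,"yaw": 0,"gripper": 1},{"dx": 0.06,"dy": -0.03,"dz": 1,"yaw": 0,"gripper": 1},{"dx": 0.05,"dy": -0.03,"dz": 0.8,"yaw": 0,"gripper": 1}])

```text
time: 17.6
ee_pos: [0.4884, -0.2579, 0.1895]
eef_rot: [0.25, 3.081, 0.041]
ft_force: [-0.7, -1.6, -4.0]
width: 0.0136
```

```bash
python3 -c "
from h import *
foot((.492,-.2550))
"
```

```text
t 17.6 tcp [ 0.4884 -0.2579  0.1895] foot [ 0.4934 -0.2553  0.0516] keytilt [-0.036  -0.0188] az 170.7 F [-0.7 -1.6 -4. ] M [-0.04  0.06  0.04] w 0.0136 q7 2.26 q [-0.3   0.42  0.97  1.87 -0.46  1.04  2.26]
foot->centre tool cm [ 0.14  0.01 -0.01]
```

In the hole without contact. Continuing to lower.

Emit:
jog_arm(steps=[{"dx": 0.16,"dy": -0.02,"dz": 0.8,"yaw": 0,"gripper": 1},{"dx": 0.08,"dy": -0.03,"dz": 0.9,"yaw": 0,"gripper": 1},{"dx": 0.06,"dy": -0.03,"dz": 0.9,"yaw": 0,"gripper": 1}])

```text
time: 17.9
ee_pos: [0.4863, -0.2575, 0.1605]
eef_rot: [0.25, 3.082, 0.041]
ft_force: [0.4, 1.0, -4.0]
width: 0.0135
```

```bash
python3 -c "
from h import *
foot((.492,-.2550))
"
```

```text
t 17.9 tcp [ 0.4863 -0.2575  0.1605] foot [ 0.4911 -0.2549  0.0226] keytilt [-0.0351 -0.0189] az 170.7 F [ 0.4  1.  -4. ] M [-0.04  0.11  0.01] w 0.0135 q7 2.3 q [-0.28  0.46  0.94  1.9  -0.5   0.99  2.3 ]
foot->centre tool cm [-0.09 -0.    0.  ]
```

Emit:
jog_arm(steps=[{"dx": -0.05,"dy": -0.02,"dz": 0.8,"yaw": 0,"gripper": 1},{"dx": 0,"dy": -0.02,"dz": 0.5,"yaw": 0,"gripper": 1},{"dx": 0,"dy": 0,"dz": 0.2,"yaw": 0,"gripper": 1},{"dx": 0,"dy": 0,"dz": 0.15,"yaw": 0,"gripper": 1}])

```text
time: 18.3
ee_pos: [0.4893, -0.2588, 0.1438]
eef_rot: [0.25, 3.078, 0.039]
ft_force: [-1.4, 1.6, 29.0]
width: 0.0135
```

```bash
python3 -c "
from h import *
foot((.492,-.2550))
"
```

```text
t 18.3 tcp [ 0.4893 -0.2588  0.1438] foot [ 0.4946 -0.2564  0.0059] keytilt [-0.0384 -0.0176] az 170.68 F [-1.4  1.6 29. ] M [0.68 0.44 0.06] w 0.0135 q7 2.32 q [-0.25  0.48  0.92  1.91 -0.53  0.96  2.32]
foot->centre tool cm [ 0.28  0.1  -0.01]
```

Emit:
jog_arm(steps=[{"dx": -0.1,"dy": 0.1,"dz": -0.08,"yaw": 0,"gripper": 1},{"dx": -0.1,"dy": 0.1,"dz": 0,"yaw": 0,"gripper": 1},{"dx": 0,"dy": 0,"dz": 0,"yaw": 0,"gripper": 1}])

```text
time: 18.6
ee_pos: [0.4918, -0.2581, 0.1453]
eef_rot: [0.25, 3.078, 0.037]
ft_force: [-2.1, -1.6, -3.8]
width: 0.0136
```

```bash
python3 -c "
from h import *
foot((.492,-.2550))
"
```

```text
t 18.6 tcp [ 0.4918 -0.2581  0.1453] foot [ 0.4972 -0.2559  0.0075] keytilt [-0.0391 -0.0164] az 170.66 F [-2.1 -1.6 -3.8] M [-0.49  0.83 -0.01] w 0.0136 q7 2.31 q [-0.26  0.48  0.92  1.9  -0.53  0.96  2.31]
foot->centre tool cm [ 0.53  0.   -0.03]
```

Emit:
jog_arm(steps=[{"dx": 0.1,"dy": 0.05,"dz": 0.1,"yaw": 0,"gripper": 1},{"dx": 0,"dy": 0,"dz": 0.05,"yaw": 0,"gripper": 1.6},{"dx": 0,"dy": 0,"dz": 0,"yaw": 0,"gripper": 2},{"dx": 0,"dy": 0,"dz": 0,"yaw": 0,"gripper": 2.5},{"dx": 0,"dy": 0,"dz": 0,"yaw": 0,"gripper": 3}])

```text
time: 19.1
ee_pos: [0.4916, -0.2572, 0.1439]
eef_rot: [0.25, 3.076, 0.038]
ft_force: [0.0, 0.9, 0.9]
width: 0.0288
```

```bash
python3 -c "
from h import *
foot((.492,-.2550))
f,T,s=wrist();cv2.imwrite('pics/w13.png',f['color'])
"
```

```text
t 19.1 tcp [ 0.4916 -0.2572  0.1439] foot [ 0.4972 -0.2549  0.0061] keytilt [-0.0406 -0.0165] az 170.67 F [0.  0.9 0.9] M [-0.    0.02  0.02] w 0.0288 q7 2.31 q [-0.26  0.48  0.91  1.91 -0.53  0.96  2.31]
foot->centre tool cm [ 0.51 -0.1  -0.03]
```

View pics/w13.png

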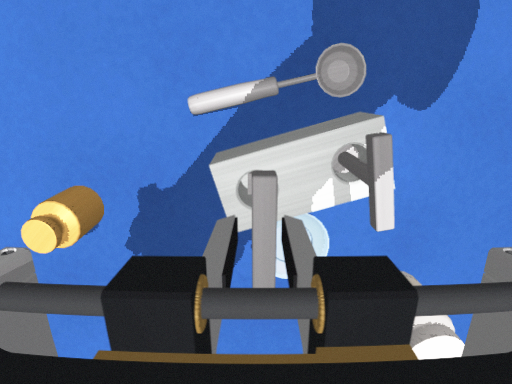

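Released, with the key standing between the open fingers. I'll open to 6 cm and rise along the tool axis.

Emit:
jog_arm(steps=[{"dx": 0,"dy": 0,"dz": 0,"yaw": 0,"gripper": 6},{"dx": 0,"dy": 0,"dz": 0,"yaw": 0,"gripper": 6},{"dx": 0,"dy": 0,"dz": 0,"yaw": 0,"gripper": 6},{"dx": 0,"dy": 0,"dz": -1,"yaw": 0,"gripper": 6},{"dx": 0,"dy": 0,"dz": -2,"yaw": 0,"gripper": 6}])

```text
time: 19.65
ee_pos: [0.489, -0.2573, 0.1735]
eef_rot: [0.25, 3.079, 0.038]
ft_force: [0.2, -0.5, 1.0]
width: 0.0597
```

Emit:
jog_arm(steps=[{"dx": 0,"dy": 0,"dz": -3,"yaw": 0,"gripper": 6},{"dx": 0,"dy": 0,"dz": -4,"yaw": 0,"gripper": 6},{"dx": 0,"dy": 0,"dz": -4,"yaw": 0,"gripper": 6},{"dx": 2,"dy": 0,"dz": -2,"yaw": 0,"gripper": 6},{"dx": 3,"dy": 0,"dz": 0,"yaw": 0,"gripper": 6}])

```text
time: 20.15
ee_pos: [0.4324, -0.254, 0.3101]
eef_rot: [0.254, 3.079, 0.032]
ft_force: [-1.2, 0.7, 0.3]
width: 0.0604
```

```bash
python3 -c "
from h import *
foot((.492,-.2550))
b=cv2.imread('pics/side0.png')
f=eyes.grab_frame('side'); cv2.imwrite('pics/side14.png',f['color'])
a=np.hstack([b[120:300,150:320],f['color'][120:300,150:320]])
cv2.imwrite('pics/s14c.png',cv2.resize(a,None,fx=2.3,fy=2.3*1.4,interpolation=cv2.INTER_CUBIC))
f=eyes.grab_frame('top'); cv2.imwrite('pics/top14.png',f['color'])
"
```

```text
t 20.15 tcp [ 0.4324 -0.254   0.3101] foot [ 0.4375 -0.2522  0.1722] keytilt [-0.0375 -0.013 ] az 170.54 F [-1.2  0.7  0.3] M [-0.02  0.04 -0.05] w 0.0604 q7 2.06 q [-0.52  0.13  1.13  1.83 -0.18  1.22  2.06]
foot->centre tool cm [-5.41  0.61  0.29]
```

View pics/s14c.png

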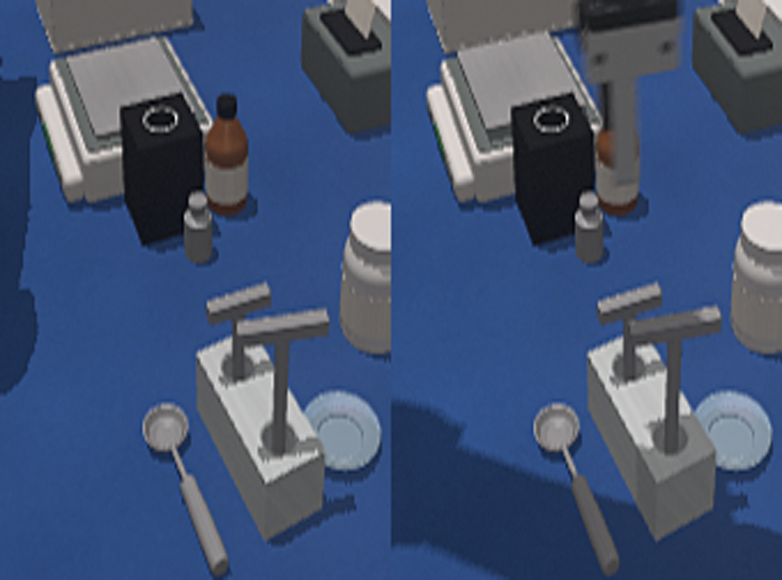

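View pics/top14.png

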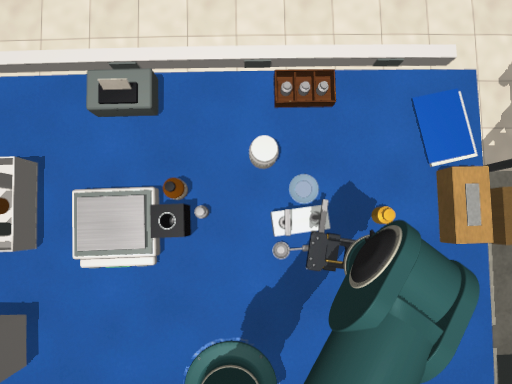

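The key stands back in its hole, and the short key and the other things are unchanged. Next I'll measure the pan's rise.

```bash
python3 -c "
from h import *
f=eyes.grab_frame('side'); g=eyes.grab_frame('top')
for nm,ff,a,b in (('side',f,'side0','side14'),('top',g,'top0','top14')):
  for y in (.2,.35):
   for x in (.42,.57): print(nm,x,y,proj(ff,[x,y,.071]).round(1),(proj(ff,[x,y,.079])-proj(ff,[x,y,.071])).round(2))
A=cv2.imread('pics/side0.png');B=f['color']
cv2.imwrite('pics/s15c.png',cv2.resize(np.vstack([A[130:180,165:245],B[130:180,165:245]]),None,fx=6,fy=5.8,interpolation=cv2.INTER_CUBIC))
cv2.imwrite('pics/t15c.png',cv2.resize(np.hstack([cv2.imread('pics/top0.png')[180:272,65:165],g['color'][180:272,65:165]]),None,fx=4,fy=4,interpolation=cv2.INTER_CUBIC))
"
```

```text
side 0.42 0.2 [193.8 164.8] [-0.19 -2.17]
side 0.57 0.2 [238. 157.] [-0.03 -2.11]
side 0.42 0.35 [183.4 144.6] [-0.21 -2.05]
side 0.57 0.35 [224.3 138.1] [-0.07 -2.  ]
top 0.42 0.2 [154.9 247.2] [-0.76  0.21]
top 0.57 0.2 [154.5 193.7] [-0.76 -0.21]
top 0.42 0.35 [101.3 248.3] [-1.18  0.22]
top 0.57 0.35 [101.4 194.8] [-1.17 -0.2 ]
```

View pics/s15c.png

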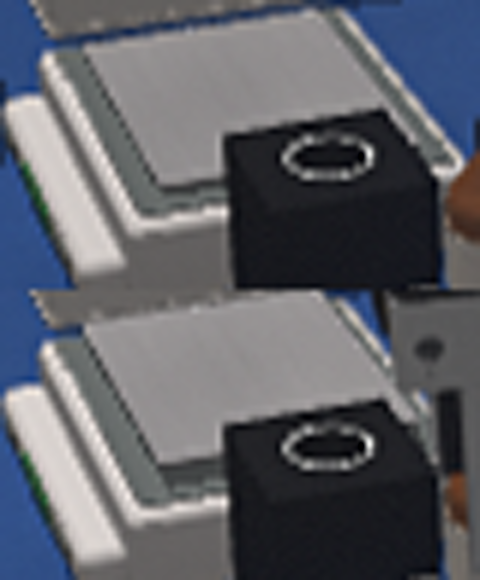

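View pics/t15c.png

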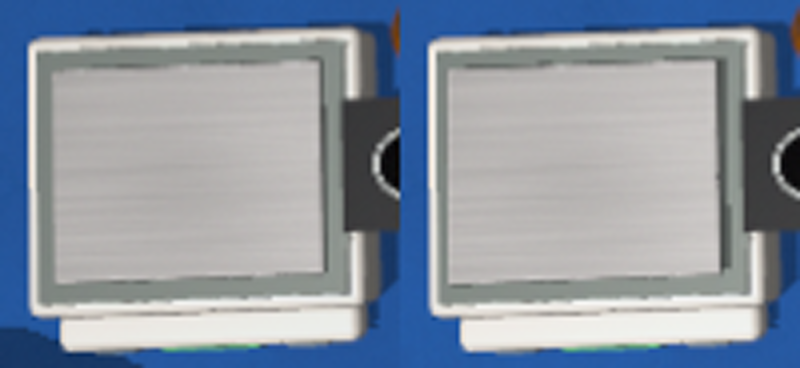

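```bash
python3 -c "
from bench import ticket,readout
s=readout.sense();print(s['time'],s['ft_force'].round(1))
print(ticket.hand_in())"
```

```text
20.35 [1.1 0.3 0.2]
the job is handed in; nothing more can be done
None
```

The balance's transport arrest is free: I turned the stem to its clockwise stop with the long key, and the weighing pan rose. The long key is back upright in its hole. I handed the job in at 20.35 s.

- **Finding the stem:** the foot first stopped on the stem at a wrong yaw. Turning clockwise under light pressure, I felt it drop about 13 mm over the flats.
- **Turning:** I kept turning until the moment climbed from about 0.1 to about 1 N·m. At that point the handle was twisting slightly in the finger pads, so the hand's angle does not give the stem's exact angle. I backed off to zero moment before lifting the key out.
- **Pan:** in the side view its front corner moved up about 2 px, and 8 mm should give 2.1 px. In the top view its far edge moved about 1.5 px, against 1.2 expected. I read these by eye, so they are good to only a few tenths of a pixel.
- **Long key:** it went in leaning by roughly 2° and met the hole's floor with about 33 N before I eased off and let go. The last side view shows it standing upright, as it stood at the start.
- **Other things:** in the last side and top views, the short key and the other bench items I could see were where they began. The wrist force read about 1 N with the gripper clear of everything.
- **Disagreement:** the top and side cameras placed the empty hole about 3 to 4 mm apart, so I aimed at a corrected value between them. It entered without contact.

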